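Snap the two seasoning shakers into the clip rack

TASK

Put away the two loose steel seasoning shakers lying on the prep table: snap each one sideways into the empty spring clip of its own size on the sloping rack (the slim one in the narrow clip, the fat one in the wide clip), black cap at the upper end, foot down by the little stop. Press them until they are fully home behind the clip jaws and let go; do not shift the cans, cup and spatula on the table.

Things in the scene. Friction and masses are not known exactly. Their poses are not given: they have to be found in the camera images.
- shaker_slim: The slim loose shaker: a closed steel cylinder 32 mm in diameter and 150 mm long with a 25 mm black cap of the same diameter at one end, 0.10 to 0.20 kg, lying on the table (it can roll). Origin on its axis at mid-length; its x axis runs along the cylinder towards the cap (y and z turn as it rolls).
- shaker_wide: The fat loose shaker: same look, 46 mm in diameter and 120 mm long, 25 mm black cap, 0.14 to 0.28 kg. Origin on its axis at mid-length; x axis along the cylinder towards the cap.
- shaker_slim_cap (a point): Centre of the cap's end face of the slim shaker, 75 mm from its origin along its x.
- shaker_wide_cap (a point): Centre of the cap's end face of the fat shaker, 60 mm from its origin along its x.
- rack: White rack base plate, 150 x 295 mm, 6 mm thick, fixed. On it three bays side by side, 95 mm apart, in any order: narrow clip, wide clip, and one filled already with a fixed 40 mm shaker. Each bay is a grooved white board 84 mm wide sloping 20 degrees, rising away from the robot. Origin: centre of the plate's underside; x away from the robot, y along the row.
- clip_slim: The narrow empty clip, for the slim shaker. Origin: centre of the shaker when fully home, 78 mm above the table. x up along the slope (shaker's axis, towards where the cap belongs), y sideways, z square out of the board. Two springy steel jaws, x from -20 to 20 mm, one on each side, hinged below; their lips leave a mouth 28 mm wide at z = 9 mm and flare to 46 mm at z = 24 mm.
- clip_slim_mouth (a point): 17 mm from the narrow clip's origin along its z: laid on the mouth, the shaker rests with its axis here, not yet in. White cheeks beside it (|x| over 24 mm, 3 mm clear of a shaker that is home, tops at z = 6 mm) stop fingers that still hold it, so let go and press it at mid-length along -z: it yields at some 10 to 16 N and snaps to z = 0 onto a solid seat.
- clip_slim_stop (a point): Top edge of the narrow clip's steel foot stop, across the lower end of the bay: its face is at x = -75 mm, its top at z = 10 mm of the clip. A shaker may slide down the slope against it; lay the shaker a few mm above it.
- clip_wide: The wide empty clip, for the fat shaker: as the narrow one, origin at the centre of the fat shaker when fully home, 78 mm above the table, same axes. Jaws x from -20 to 20 mm; mouth 41 mm wide at z = 12 mm, flaring to 64 mm at z = 35 mm.
- clip_wide_mouth (a point): 24 mm from the wide clip's origin along its z: laid on the mouth, the fat shaker rests with its axis here, not yet in. Cheeks as in the narrow bay (|x| over 24 mm, tops at z = 9 mm). Released and pressed at mid-length along -z it yields at some 10 to 16 N and snaps to z = 0 onto a solid seat.
- clip_wide_stop (a point): Top edge of the wide clip's foot stop: its face is at x = -60 mm, its top at z = 14 mm of the clip.
- sauce_can: Upright can with paper label, 66 mm in diameter, 100 mm high, standing between the two shakers; origin at the centre of its underside. Leave it alone.
- measure_cup: Open steel cup, 72 mm wide, 75 mm high; origin at the centre of its underside. Leave it alone.
- paste_can: Upright plain steel can, 72 mm in diameter, 85 mm high; origin at the centre of its underside. Leave it alone.
- spatula: Spatula 240 mm long lying on the table; leave it alone.
Things that resemble listed ones, but are neither listed nor needed, are in the scene too. Leave any blue or purple look-alike of the shaker_slim alone.

How it is judged:
By the outcome, as a careful person would: the job done as asked, in the order asked, and still so for the second after the job is handed in, with the robot touching nothing.
It also fails if it takes over 69 s, if anything falls off the work surface, if the arm or the gripper's body presses on something with over 40 N, if the wrist force passes 120 N, or if a joint passes its speed limit or range.

ROBOT

A 7-joint arm with a two-finger parallel gripper is mounted at the origin on the work surface. World frame = base frame: x ahead of the robot, y to its left, z up, the work surface at z = 0. Lengths are in m, angles in degrees, forces in N, time in s.
With the tool pointing down it reaches from about 0.425 to 0.875 m from the base axis. Payload 4.7 kg.
Tool frame: the origin (TCP) lies on the mounting face of the last link; the fingertips stand 182 mm ahead of it and the grasp point (between the pads) lies 164 mm ahead of it; z points along the fingers, y is the line along which they close (so a half turn about z gives the same grasp; the last joint's range is limited). The gripper opens to 87 mm and grips with 3 to 60 N. Pads are 19 mm wide; open, the fingers measure 117 mm over their backs; the gripper's body (75 mm by 190 mm) begins 51 mm behind the grasp point.
Start: joints at [67.672, 18.392, -4.016, 83.108, 1.295, 78.541, -3.26], TCP at [0.255, -0.598, 0.405] pointing down, gripper open.
Joint ranges: [-163.93, 163.93], [-17.29, 119.83], [-79.2, 71.16], [3.27, 140.29], [-89.18, 269.18], [5.43, 117.66], [-154.24, 154.24]. Speed limits (degrees/s): [147.25, 147.25, 180, 180, 180, 180, 180].

INTERFACE

Orientations are given as [roll, pitch, yaw] about the fixed x, y, z axes, in that order (R = Rz(yaw) Ry(pitch) Rx(roll)).
In Python, from cell import env gives the robot as it stands.
- The arm moves only by the tool servo_tool, never from a script. Its argument "plan" is a list of rows, each an object with "xyz": the shift along the tool's x, y, z in cm, a list of three; "twist": the turn, a rotation vector about the tool's x, y, z in degrees, a list of three; "jaw": the closure, from 0 (fully open) to 1 (shut). In form: [{"xyz": [x, y, z], "twist": [wx, wy, wz], "jaw": jaw}, ...]. A call has 1 to 10 rows; each row is the pose to reach, as a shift and turn from the pose commanded when the call began, along the tool's axes at that moment; what a row does not reach only later rows make up. A row lasts 1/12 s, in which the tool goes at most 41.7 mm and 7.16 degrees, less where a joint would pass 70% of its speed; a pose out of reach is approached as far as the arm can. A call with a gripper value outside its range is refused whole. The fingers move at their own pace and stop on an object; "newtons" is the grip in N (left out, the last holds). Time passes only in rows, so rows that repeat a pose let the fingers close. It gives the time, the measured TCP pose, the force, the opening and the grip force at its end, in the units of the state.
- env.get_obs(): the state, without advancing time (a new reading comes with each control period).
- env.read_camera(name): name is "side" or "top"; returns a dict with "img" (400x640x3 uint8, red, green, blue), "camera_matrix" (3x3 intrinsics, pixels), "k1" (the pictures are not rectified: a ray, as slopes to the right and down, at radius r is drawn at 1 + k1 r^2 times it, then the intrinsics apply), "R" (3x3) and "t" (3): a world point X has camera coordinates R X + t. Camera axes: x right, y down, z forward; pixel columns grow to the right and rows downward; lengths in m; the calibration is good to about 2 mm. A picture is of the moment at which its call begins. There is no depth.
- env.sign_off(): hands the job in; it is judged then, once.
The state is a dict: "time_s": time; "qpos": joint angles; "joint_velocities": joint speeds; "effort": joint torques, N m; "tool_pos": TCP position; "tool_rot": TCP orientation; "force": force on the tool from outside, world axes, zero at the start; "wrist_torque": the same for the moment, N m; "grip_width": finger opening in m; "grasp_force": force on a finger pad.
Only numpy, scipy, OpenCV 4.12 (cv2) and the standard library are available. Lean on these libraries where they do the work, as an engineer would, in place of code of your own. Each camera call takes 0.05 s, during which the arm holds its last target. There are 200 camera calls.

## Working session

There is one attempt and no reset: what is moved stays moved. The work goes in short steps, Python scripts to look and compute and a tool call to move; the robot and the scene stay as the last step left them, time stands still between calls to the robot, and variables do not carry over. Pictures are saved under pics/ and viewed, at most 10 in all, crops included, and the job is handed in when it is done.

Besides the shell and the picture viewer there is one more tool, called after "Call:" by a JSON object that holds its "name" and its "arguments". servo_tool: Moves the arm, as the interface text tells. Its arguments: {"type":"object","properties":{"plan":{"type":"array","items":{"type":"object","properties":{"xyz":{"type":"array","items":{"type":"number"}},"twist":{"type":"array","items":{"type":"number"}},"jaw":{"type":"number"}}}},"newtons":{"type":"number"}},"required":["plan"]}

```bash
mkdir -p pics; ls; cat > h.py <<'E'
import numpy as np, cv2
from cell import env
from scipy.spatial.transform import Rotation as Ro
def ray(c,u,v):
    K=c["camera_matrix"];k=c["k1"]
    d=np.array([(u-K[0][2])/K[0][0],(v-K[1][2])/K[1][1]]);s=d.copy()
    for _ in range(20): s=d/(1+k*(s@s))
    R=np.array(c["R"]);t=np.array(c["t"])
    return -R.T@t, R.T@np.array([s[0],s[1],1.])
def onz(c,u,v,z):
    o,d=ray(c,u,v); return o+d*(z-o[2])/d[2]
def proj(c,X):
    p=np.array(c["R"])@X+np.array(c["t"]);s=p[:2]/p[2];s=s*(1+c["k1"]*(s@s));K=c["camera_matrix"]
    return np.array([K[0][0]*s[0]+K[0][2],K[1][1]*s[1]+K[1][2]])
def tri(c1,p1,c2,p2):
    o,d=ray(c1,*p1);q,e=ray(c2,*p2)
    s=np.linalg.lstsq(np.c_[d,-e],q-o,rcond=None)[0]
    a,b=o+d*s[0],q+e*s[1]; return (a+b)/2,np.linalg.norm(a-b)
E
python3 - <<'E'
from h import *
for n in("top","side"):
    c=env.read_camera(n); cv2.imwrite(f"pics/{n}0.png",c["img"][...,::-1])
    print(n,c["camera_matrix"],c["k1"],-np.array(c["R"]).T@c["t"],np.array(c["R"])[2])
print(env.get_obs())
E
```

```text
pics
top [[498.34015616   0.         314.19616503]
 [  0.         498.34015616 197.23277547]
 [  0.           0.           1.        ]] -0.14993477013199785 [ 0.26815366 -0.0193514   1.60565381] [ 0.13023228 -0.00194432 -0.9914816 ]
side [[496.63941477   0.         315.29304608]
 [  0.         496.63941477 200.15830526]
 [  0.           0.           1.        ]] -0.14546096358320743 [0.01399386 1.03908047 1.23998553] [ 0.26452055 -0.64988797 -0.71251281]
{'time_s': 0.1, 'qpos': array([67.67276558, 18.43291507, -4.01600651, 83.16787601,  1.2941855 ,
       78.53988667, -3.26182962]), 'joint_velocities': array([-0.01818726, -0.09566186,  0.04408692, -0.26724334,  0.03040539,
        0.00818839,  0.09044761]), 'effort': array([ 8.20766695e-05, -4.92570519e+01, -4.05620914e-01, -3.13397884e+01,
       -6.41585304e-02,  3.94475518e-02,  7.94792959e-05]), 'tool_pos': array([ 0.25529016, -0.59756737,  0.4037925 ]), 'tool_rot': array([-1.79904509e+02,  4.48741228e-03,  2.31352905e+01]), 'force': array([-0.46544016, -0.21516734,  0.2519305 ]), 'wrist_torque': array([ 0.04989639,  0.03785445, -0.03289452]), 'grasp_force': 0.0, 'grip_width': 0.08692597459029927}
```

View pics/top0.png

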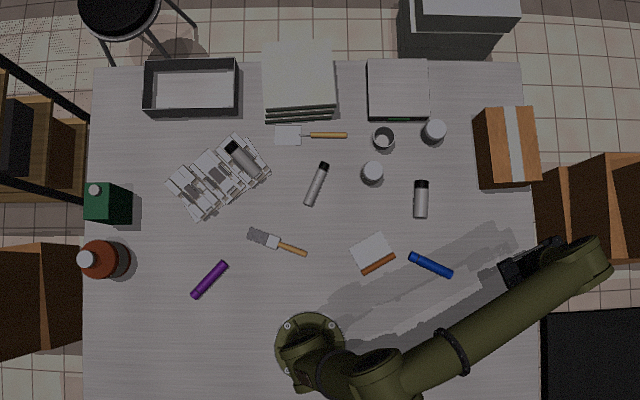

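View pics/side0.png

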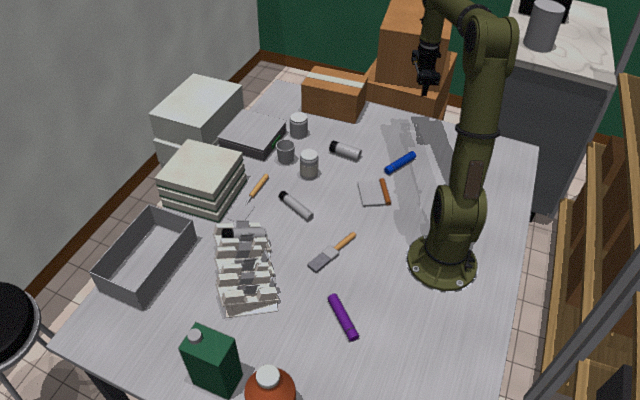

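The top view shows the slim shaker at about (316,184) with its cap up at (322,165), and the fat one at (421,199) with its cap at (422,184). The rack is around (218,175), with its filled bay at the right end. Next I'll zoom in on the rack.

```bash
python3 - <<'E'
from h import *
a=cv2.imread("pics/top0.png")[120:230,155:285];b=cv2.imread("pics/side0.png")[210:325,200:300]
a=cv2.resize(a,None,fx=6,fy=6,interpolation=cv2.INTER_CUBIC)[:600];b=cv2.resize(b,None,fx=5,fy=5,interpolation=cv2.INTER_CUBIC)
cv2.imwrite("pics/a.png",cv2.resize(a,None,fx=1,fy=1));cv2.imwrite("pics/b.png",b)
E
```

```text
(no output)
```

View pics/a.png

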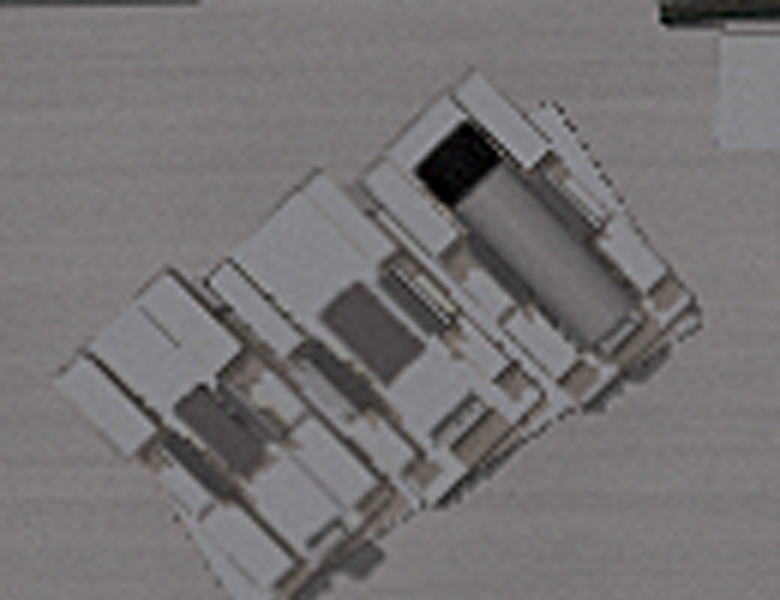

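View pics/b.png

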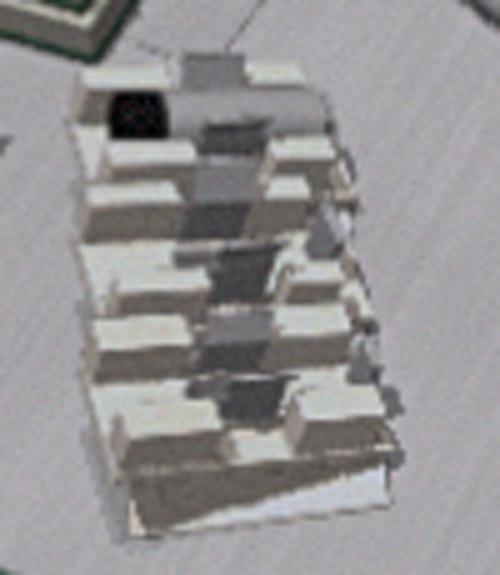

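The crops show narrow clip on the left, wide clip in the middle and the filled bay on the right. The seat patches are at about (192,192) and (217.5,175.5) in the top view. In the side view, the plate's near edge runs from (226,317) to (277.6,311).

```bash
python3 - <<'E'
from h import *
T=env.read_camera("top");S=env.read_camera("side")
ang=lambda a,b:np.degrees(np.arctan2(*(b-a)[[1,0]]))
tp=lambda x,y:(155+x/6-.4,120+y/6-.4)
sp=lambda x,y:(200+x/5-.4,210+y/5-.4)
sl=onz(T,*tp(222,432),.063);w=onz(T,*tp(375,333),.0564);print("seats",sl,w,np.linalg.norm((w-sl)[:2]),ang(w,sl)-90)
P=[onz(T,*tp(*q),.095) for q in((165,268),(320,170),(475,70))];print("corners",P,ang(P[2],P[0])-90)
a=onz(S,*sp(132,537),0);b=onz(S,*sp(388,507),0);print("plate L edge",a,b,np.linalg.norm(a-b),ang(b,a))
a=onz(T,*tp(553,103),.006);b=onz(T,*tp(700,303),.006);print("plate R edge",a,b,np.linalg.norm(a-b),ang(b,a))
for n,q,s in(("seat slim",(222,432),(245,388)),("seat wide",(375,333),(245,268))):pass
V=T["img"].astype(int).sum(2)/3
for n,(x0,x1,y0,y1),h in(("slim",(298,336,153,212),.016),("wide",(404,438,172,226),.023)):
    r=V[y0:y1,x0:x1];bg=np.median(r);print(n,"bg",bg,r.max(),r.min())
    m=((r>bg+22)|(r<45)).astype(np.uint8);m=cv2.morphologyEx(m,cv2.MORPH_CLOSE,np.ones((3,3)))
    cs=max(cv2.findContours(m,0,1)[0],key=cv2.contourArea);R=cv2.minAreaRect(cs)
    box=cv2.boxPoints(R)+[x0,y0];W=[onz(T,*p,h) for p in box];print(box.round(1).tolist())
    L=sorted([(np.linalg.norm(W[i]-W[i-1]),i) for i in range(4)])
    i,j=L[0][1],L[1][1];e=[(W[i]+W[i-1])/2,(W[j]+W[j-1])/2];e.sort(key=lambda p:p[0])
    print(e,"len",np.linalg.norm(e[1]-e[0]),"wid",L[0][0],"mid",(e[0]+e[1])/2,"yaw",ang(*e))
E
```

```text
seats [0.49373202 0.36425947 0.063     ] [0.54647597 0.28476124 0.0564    ] 0.09540383984888458 33.56270860063263
corners [array([0.57565947, 0.38844817, 0.095     ]), array([0.62621833, 0.30762028, 0.095     ]), array([0.67824582, 0.22689828, 0.095     ])] 32.41609431528667
plate L edge [ 5.25748948e-01  4.44019097e-01 -2.22044605e-16] [0.40011331 0.36617123 0.        ] 0.1477991965397733 31.783681563316993
plate R edge [0.68280632 0.19783653 0.006     ] [0.56945722 0.11654176 0.006     ] 0.13948784770723183 35.64835420139946
slim bg 121.0 143.0 0.0
[[317.9, 167.5], [320.9, 160.5], [329.5, 164.2], [326.5, 171.2]]
[array([ 0.57300574, -0.06846092,  0.016     ]), array([ 0.58549377, -0.04083456,  0.016     ])] len 0.03031776465792246 wid 0.02512108577555139 mid [ 0.57924976 -0.05464774  0.016     ] yaw 65.67544330153125
wide bg 120.0 147.0 0.0
[[414.0, 180.0], [428.0, 180.0], [428.0, 196.0], [414.0, 196.0]]
[array([ 0.47557586, -0.36715625,  0.023     ]), array([ 0.52787704, -0.36937218,  0.023     ])] len 0.052348101271509455 wid 0.04582550921406434 mid [ 0.50172645 -0.36826421  0.023     ] yaw -2.4260964421269895
```

```bash
python3 - <<'E'
from h import *
t=cv2.imread("pics/top0.png")
f=lambda x,y:cv2.resize(t[y:y+60,x:x+40],None,fx=10,fy=10,interpolation=cv2.INTER_CUBIC)
im=np.hstack([f(296,155),f(400,172)]);im=np.clip((im.astype(float)-40)*1.5,0,255)
cv2.imwrite("pics/c.png",im.astype(np.uint8))
E
```

```text
(no output)
```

View pics/c.png

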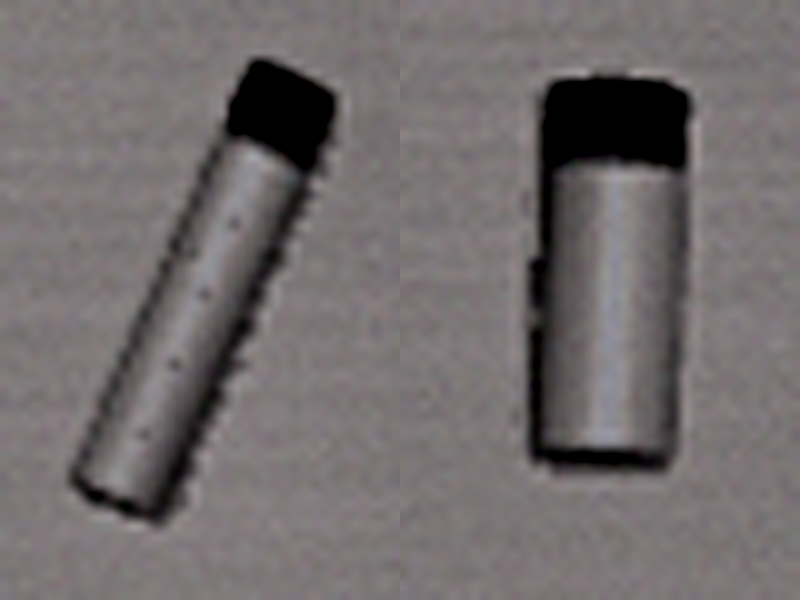

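The enlarged view puts the slim cap-end centre at about (325.5,162.5) and its foot at (307,204.5). For the fat one they are (421.3,179.7) and (420.1,217.7).

```bash
cat >> h.py <<'E'
def Rclip(yaw):
    x=Ro.from_euler('z',yaw,degrees=True).as_matrix()@Ro.from_euler('y',-20,degrees=True).as_matrix(); return x
YAW=33.
CL={"slim":np.array([.490,.361,.078]),"wide":np.array([.5405,.2805,.078])}
def tool_clip(n,p,tipd=0):   # tool pose with TIP at clip-coords p minus tipd along -z
    C=Rclip(YAW);R=C@np.diag([1,-1,-1]);tip=CL[n]+C@np.array(p);return tip-R[:,2]*.182,R
def tool_down(p,yaw):
    R=Ro.from_euler('z',yaw,degrees=True).as_matrix()@np.diag([1,-1,-1]);return np.array(p)-R[:,2]*.182,R
def delta(T,fr=None):
    """shift (cm) and turn (deg) from fr (default measured pose) to T"""
    if fr is None:
        o=env.get_obs();fr=(o["tool_pos"],Ro.from_euler('xyz',o["tool_rot"],degrees=True).as_matrix())
    R0=fr[1];return (R0.T@(T[0]-fr[0])*100).round(2).tolist(),Ro.from_matrix(R0.T@T[1]).as_rotvec(degrees=True).round(1).tolist()
E
python3 - <<'E'
from h import *
T=env.read_camera("top")
for n,c,f,h in(("slim",(325.5,162.5),(307,204.6),.016),("wide",(421.3,179.7),(420.1,217.7),.023)):
    a,b=onz(T,*c,h),onz(T,*f,h);m=(a+b)/2;u=(a-b)/np.linalg.norm(a-b);y=np.degrees(np.arctan2(u[1],u[0]))
    print(n,a,b,np.linalg.norm(a-b),m,y); g=m+u*.036
    g[2]-= .006 if n=="slim" else .010
    print(" tip",g,"above:",delta(tool_down(g+[0,0,.15],y)),np.hypot(*g[:2]))
for q in((372,172),(434,131),(383,139)):print(onz(T,*q,.09))
E
```

```text
slim [ 0.59031094 -0.0606809   0.016     ] [0.45339715 0.00094853 0.016     ] 0.1501451654024682 [ 0.52185405 -0.02986618  0.016     ] -24.234088857818847
 tip [ 0.55468158 -0.04464295  0.01      ] above: ([49.25, -39.09, 6.25], [-0.0, 0.0, 47.4]) 0.5564752041794733
wide [ 0.52885033 -0.37036842  0.023     ] [ 0.40539162 -0.36139523  0.023     ] 0.12378437075536877 [ 0.46712098 -0.36588183  0.023     ] -4.157047487580294
 tip [ 0.50302626 -0.36849148  0.013     ] above: ([31.78, -11.34, 5.93], [-0.0, 0.0, 27.3]) 0.6235554475768315
[ 0.54369148 -0.20227626  0.09      ]
[ 0.6733652  -0.40355556  0.09      ]
[ 0.64833143 -0.24013852  0.09      ]
```

Call:
{"name": "servo_tool", "arguments": {"plan": [{"xyz": [49.2,-39.1,4],"twist": [0,0,47.4],"jaw": 0},{"xyz": [49.2,-39.1,4],"twist": [0,0,47.4],"jaw": 0},{"xyz": [49.2,-39.1,4],"twist": [0,0,47.4],"jaw": 0},{"xyz": [49.2,-39.1,4],"twist": [0,0,47.4],"jaw": 0},{"xyz": [49.2,-39.1,4],"twist": [0,0,47.4],"jaw": 0},{"xyz": [49.2,-39.1,4],"twist": [0,0,47.4],"jaw": 0},{"xyz": [49.2,-39.1,4],"twist": [0,0,47.4],"jaw": 0},{"xyz": [49.2,-39.1,4],"twist": [0,0,47.4],"jaw": 0},{"xyz": [49.2,-39.1,4],"twist": [0,0,47.4],"jaw": 0},{"xyz": [49.2,-39.1,4],"twist": [0,0,47.4],"jaw": 0}]}}

```text
time_s: 1.08
tool_pos: [0.4499, -0.2369, 0.3789]
tool_rot: [180.0, -0.0, -24.3]
force: [1.0, 0.4, 0.6]
grip_width: 0.087
grasp_force: 0.0
```

```bash
python3 - <<'E'
from h import *
print(delta(tool_down([.5547,-.0446,.06],-24.2)),delta(tool_down([.5547,-.0446,.01],-24.2)))
E
```

```text
([1.64, -21.85, 13.69], [0.0, -0.0, -0.1]) ([1.63, -21.85, 18.69], [0.0, -0.0, -0.1])
```

Call:
{"name": "servo_tool", "arguments": {"plan": [{"xyz": [1.6,-21.9,3],"twist": [0,0,0],"jaw": 0},{"xyz": [1.6,-21.9,3],"twist": [0,0,0],"jaw": 0},{"xyz": [1.6,-21.9,3],"twist": [0,0,0],"jaw": 0},{"xyz": [1.6,-21.9,3],"twist": [0,0,0],"jaw": 0},{"xyz": [1.6,-21.9,3],"twist": [0,0,0],"jaw": 0},{"xyz": [1.6,-21.9,3],"twist": [0,0,0],"jaw": 0},{"xyz": [1.6,-21.9,3],"twist": [0,0,0],"jaw": 0},{"xyz": [1.6,-21.9,7],"twist": [0,0,0],"jaw": 0},{"xyz": [1.6,-21.9,11],"twist": [0,0,0],"jaw": 0},{"xyz": [1.6,-21.9,11],"twist": [0,0,0],"jaw": 0}]}}

```text
time_s: 1.92
tool_pos: [0.5503, -0.0474, 0.2618]
tool_rot: [179.7, 0.7, -24.3]
force: [-1.8, 0.7, -0.5]
grip_width: 0.0872
grasp_force: 0.0
```

```bash
python3 - <<'E'
from h import *
print(env.get_obs()["tool_pos"],delta(tool_down([.5547,-.0446,.01],-24.2)))
c=env.read_camera("side");print(proj(c,[.522,-.03,.016]))
im=c["img"][140:260,230:350];cv2.imwrite("pics/d.png",cv2.resize(im,None,fx=5,fy=5,interpolation=2)[...,::-1])
E
```

```text
[ 0.55025495 -0.04738654  0.26175791] ([0.38, -0.47, 6.97], [0.3, 0.7, -0.1])
[295.50685226 204.69638399]
```

View pics/d.png

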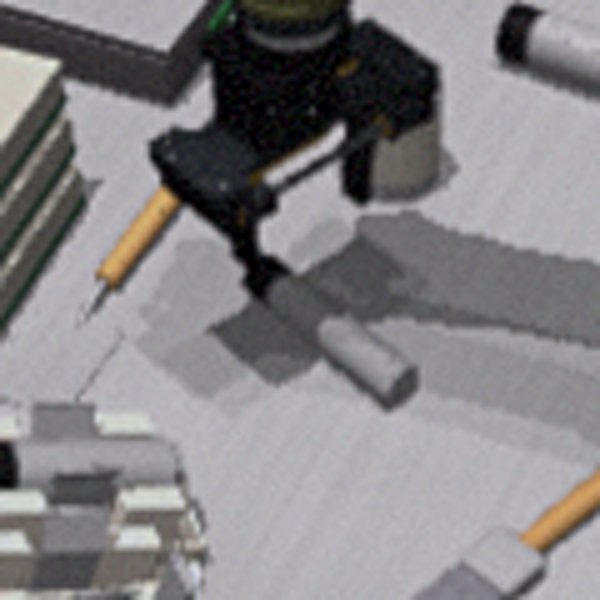

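The view shows the fingers poised over the cap end of the slim shaker, with the shaker's foot at about (308,217) in the full frame. They look aligned, so I'll descend.

Call:
{"name": "servo_tool", "arguments": {"plan": [{"xyz": [0,0,3],"twist": [0,0,0],"jaw": 0},{"xyz": [0,0,5],"twist": [0,0,0],"jaw": 0},{"xyz": [0,0,5],"twist": [0,0,0],"jaw": 0},{"xyz": [0,0,5],"twist": [0,0,0],"jaw": 0}]}}

```text
time_s: 2.3
tool_pos: [0.5544, -0.0467, 0.2203]
tool_rot: [180.0, -0.0, -24.3]
force: [-0.3, 0.5, 0.2]
grip_width: 0.0872
grasp_force: 0.0
```

```bash
python3 - <<'E'
from h import *
print(env.get_obs()["tool_pos"],delta(tool_down([.5547,-.0446,.01],-24.2)))
E
```

```text
[ 0.55443938 -0.04671163  0.22032014] ([-0.07, -0.2, 2.83], [0.0, -0.0, -0.1])
```

Call:
{"name": "servo_tool", "arguments": {"plan": [{"xyz": [0,-0.2,2.8],"twist": [0,0,0],"jaw": 0},{"xyz": [0,-0.2,2.8],"twist": [0,0,0],"jaw": 0},{"xyz": [0,-0.2,2.8],"twist": [0,0,0],"jaw": 0.9},{"xyz": [0,-0.2,2.8],"twist": [0,0,0],"jaw": 0.9},{"xyz": [0,-0.2,2.8],"twist": [0,0,0],"jaw": 0.9},{"xyz": [0,-0.2,2.8],"twist": [0,0,0],"jaw": 0.9},{"xyz": [0,-0.2,2.8],"twist": [0,0,0],"jaw": 0.9},{"xyz": [0,-0.2,2.8],"twist": [0,0,0],"jaw": 0.9},{"xyz": [0,-0.2,2.8],"twist": [0,0,0],"jaw": 0.9},{"xyz": [0,-0.2,2.8],"twist": [0,0,0],"jaw": 0.9}], "newtons": 45}}

```text
time_s: 3.13
tool_pos: [0.5549, -0.0441, 0.1909]
tool_rot: [180.0, -0.0, -24.3]
force: [-0.0, 0.4, -0.6]
grip_width: 0.0419
grasp_force: 0.0
```

Call:
{"name": "servo_tool", "arguments": {"plan": [{"xyz": [0,0,0],"twist": [0,0,0],"jaw": 0.9},{"xyz": [0,0,0],"twist": [0,0,0],"jaw": 0.9},{"xyz": [0,0,0],"twist": [0,0,0],"jaw": 0.9},{"xyz": [0,0,0],"twist": [0,0,0],"jaw": 0.9},{"xyz": [0,0,0],"twist": [0,0,0],"jaw": 0.9},{"xyz": [0,0,-2],"twist": [0,0,0],"jaw": 0.9},{"xyz": [0,0,-5],"twist": [0,0,0],"jaw": 0.9},{"xyz": [0,0,-9],"twist": [0,0,0],"jaw": 0.9},{"xyz": [0,0,-13],"twist": [0,0,0],"jaw": 0.9},{"xyz": [0,0,-15],"twist": [0,0,0],"jaw": 0.9}]}}

```text
time_s: 3.97
tool_pos: [0.5558, -0.0438, 0.3457]
tool_rot: [-179.9, -0.3, -24.2]
force: [1.6, -0.4, -1.0]
grip_width: 0.0311
grasp_force: 45.0
```

```bash
python3 - <<'E'
from h import *
o=env.get_obs();print(o["tool_pos"],o["tool_rot"],o["force"],o["wrist_torque"])
C0=(np.array([.5549,-.0441,.3409]),tool_down([0,0,0],-24.3)[1])
for z in(.017+.06,.017):
    # grasp at x=36 in shaker -> clip x=.040 ; tip 7mm below axis
    print(delta(tool_clip("slim",[.040,0,z-.007]),C0))
print(tool_clip("slim",[.04,0,.01]))
E
```

```text
[ 0.55581137 -0.04378001  0.34568056] [-179.90838322   -0.3453936   -24.24975764] [ 1.57863259 -0.38313102 -0.98963183] [ 0.00854446 -0.08772882  0.05293879]
([-25.21, -30.16, 1.24], [10.0, 18.3, -56.7])
([-24.1, -31.89, 6.88], [10.0, 18.3, -56.7])
(array([0.46644999, 0.34570645, 0.27210179]), array([[ 0.78809254,  0.54463904,  0.28684223],
       [ 0.51179328, -0.83867057,  0.18627752],
       [ 0.34202014,  0.        , -0.93969262]]))
```

Call:
{"name": "servo_tool", "arguments": {"plan": [{"xyz": [-25.2,-30.2,0],"twist": [10,18.3,-56.7],"jaw": 0.9},{"xyz": [-25.2,-30.2,0],"twist": [10,18.3,-56.7],"jaw": 0.9},{"xyz": [-25.2,-30.2,0],"twist": [10,18.3,-56.7],"jaw": 0.9},{"xyz": [-25.2,-30.2,0],"twist": [10,18.3,-56.7],"jaw": 0.9},{"xyz": [-25.2,-30.2,0],"twist": [10,18.3,-56.7],"jaw": 0.9},{"xyz": [-25.2,-30.2,0],"twist": [10,18.3,-56.7],"jaw": 0.9},{"xyz": [-25.2,-30.2,0],"twist": [10,18.3,-56.7],"jaw": 0.9},{"xyz": [-25.2,-30.2,0],"twist": [10,18.3,-56.7],"jaw": 0.9},{"xyz": [-25.2,-30.2,0],"twist": [10,18.3,-56.7],"jaw": 0.9},{"xyz": [-25.2,-30.2,0],"twist": [10,18.3,-56.7],"jaw": 0.9}]}}

```text
time_s: 4.8
tool_pos: [0.4457, 0.3401, 0.3413]
tool_rot: [-179.9, -20.1, 33.5]
force: [0.4, -0.4, -0.5]
grip_width: 0.0311
grasp_force: 45.0
```

Call:
{"name": "servo_tool", "arguments": {"plan": [{"xyz": [0,0,0],"twist": [0,0,0],"jaw": 0.9},{"xyz": [0,0,0],"twist": [0,0,0],"jaw": 0.9},{"xyz": [0,0,0],"twist": [0,0,0],"jaw": 0.9}]}}

```text
time_s: 5.05
tool_pos: [0.4496, 0.3336, 0.3403]
tool_rot: [180.0, -19.9, 33.0]
force: [0.8, -0.2, -1.1]
grip_width: 0.0306
grasp_force: 45.0
```

```bash
python3 - <<'E'
from h import *
print(env.get_obs()["tool_pos"],env.get_obs()["tool_rot"],delta(tool_clip("slim",[.040,0,.010])))
E
```

```text
[0.44962481 0.33364625 0.34025587] [179.95666452 -19.91720607  32.97449417] ([-0.38, -0.1, 7.11], [0.1, 0.1, -0.0])
```

Call:
{"name": "servo_tool", "arguments": {"plan": [{"xyz": [-0.4,-0.1,3],"twist": [0,0,0],"jaw": 0.9},{"xyz": [-0.4,-0.1,5],"twist": [0,0,0],"jaw": 0.9},{"xyz": [-0.4,-0.1,5],"twist": [0,0,0],"jaw": 0.9},{"xyz": [-0.4,-0.1,5],"twist": [0,0,0],"jaw": 0.9}]}}

```text
time_s: 5.38
tool_pos: [0.4604, 0.3411, 0.2912]
tool_rot: [-180.0, -19.8, 32.9]
force: [0.3, 0.5, -0.4]
grip_width: 0.0313
grasp_force: 45.0
```

```bash
python3 - <<'E'
from h import *
print(env.get_obs()["tool_pos"],env.get_obs()["tool_rot"],delta(tool_clip("slim",[.040,0,.010])))
t=env.read_camera("top");c=env.read_camera("side")
a=cv2.resize(t["img"][140:240,160:240],None,fx=5,fy=5,interpolation=2);b=cv2.resize(c["img"][230:330,205:285],None,fx=5,fy=5,interpolation=2)
cv2.imwrite("pics/e.png",np.hstack([a,b])[...,::-1])
C=Rclip(YAW)
for cam,x0,y0,o in((t,160,140,0),(c,205,230,400)):
    for p in((.075,0,0),(-.075,0,0),(-.071,0,.038),(.079,0,.038)): q=proj(cam,CL["slim"]+C@p);print(p,((q-[x0,y0])*5+[o,0]).round())
E
```

```text
[0.4604432  0.34105404 0.29119406] [-179.98888068  -19.81249326   32.88618653] ([0.07, -0.06, 2.05], [0.0, 0.2, -0.1])
(0.075, 0, 0) [ 88. 161.]
(-0.075, 0, 0) [225. 358.]
(-0.071, 0, 0.038) [220. 364.]
(0.079, 0, 0.038) [ 80. 162.]
(0.075, 0, 0) [486. 259.]
(-0.075, 0, 0) [742. 278.]
(-0.071, 0, 0.038) [755. 239.]
(0.079, 0, 0.038) [494. 217.]
```

View pics/e.png

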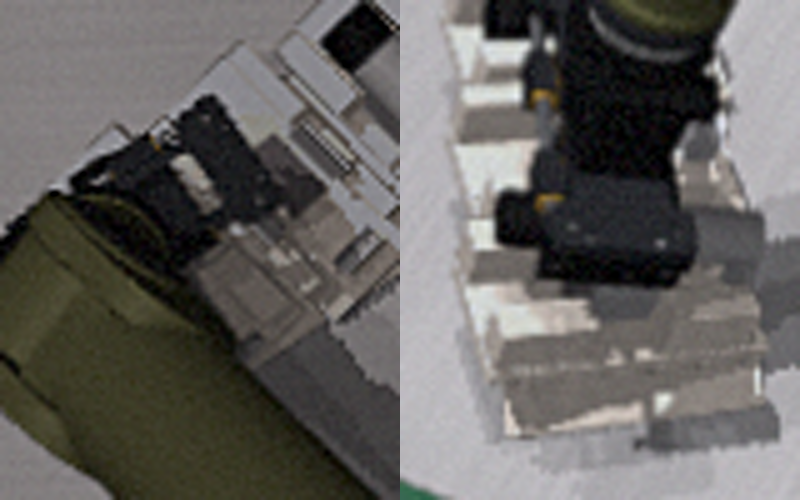

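```bash
python3 - <<'E'
from h import *
c=env.read_camera("side");C=Rclip(YAW)
for n in CL:
  for p in((-.02,-.023,.024),(.02,-.023,.024),(-.02,-.015,.009),(.02,-.015,.009),(-.02,0,-.016),(.02,0,-.016),(-.075,0,.01),(-.075,.02,.01),(-.075,-.02,.01),(.024,.02,.006),(-.024,.02,.006)):
    q=proj(c,CL[n]+C@p);print(n,p,((q-[200,210])*5).round())
E
```

```text
slim (-0.02, -0.023, 0.024) [282. 314.]
slim (0.02, -0.023, 0.024) [214. 308.]
slim (-0.02, -0.015, 0.009) [277. 341.]
slim (0.02, -0.015, 0.009) [208. 335.]
slim (-0.02, 0, -0.016) [267. 388.]
slim (0.02, 0, -0.016) [200. 383.]
slim (-0.075, 0, 0.01) [372. 368.]
slim (-0.075, 0.02, 0.01) [376. 397.]
slim (-0.075, -0.02, 0.01) [368. 340.]
slim (0.024, 0.02, 0.006) [205. 389.]
slim (-0.024, 0.02, 0.006) [288. 395.]
wide (-0.02, -0.023, 0.024) [270. 185.]
wide (0.02, -0.023, 0.024) [204. 178.]
wide (-0.02, -0.015, 0.009) [264. 212.]
wide (0.02, -0.015, 0.009) [199. 205.]
wide (-0.02, 0, -0.016) [255. 257.]
wide (0.02, 0, -0.016) [190. 251.]
wide (-0.075, 0, 0.01) [355. 239.]
wide (-0.075, 0.02, 0.01) [359. 265.]
wide (-0.075, -0.02, 0.01) [351. 213.]
wide (0.024, 0.02, 0.006) [195. 254.]
wide (-0.024, 0.02, 0.006) [275. 262.]
```

```bash
python3 - <<'E'
from h import *
b=cv2.imread("pics/side0.png")[248:302,212:282]
b=cv2.resize(b,None,fx=11,fy=11,interpolation=cv2.INTER_CUBIC);cv2.imwrite("pics/f.png",b)
E
```

```text
(no output)
```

View pics/f.png

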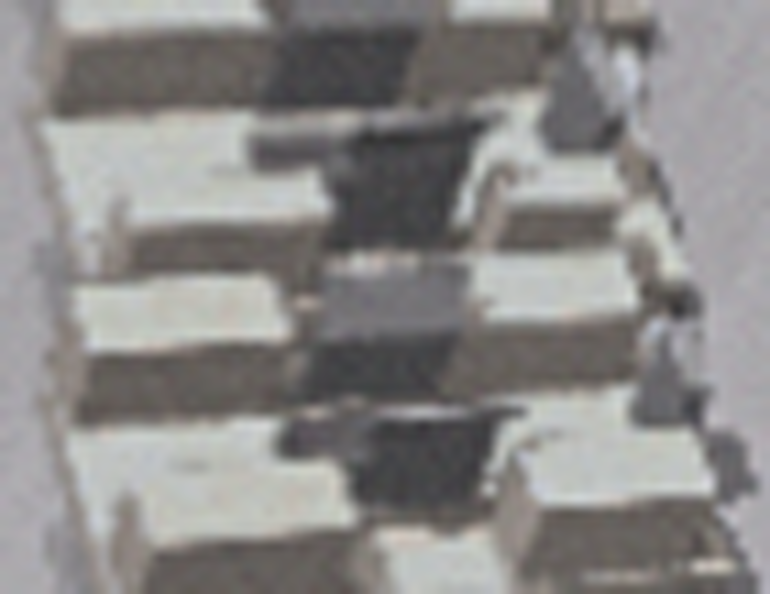

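This view shows the far jaw of the narrow clip and its stop about 8 px (roughly 5 mm) further up-slope than I estimated, and the shaker held about 4 mm lower than predicted. I'll shift both clip estimates and correct for it.

```bash
cat >> h.py <<'E'
for n in CL: CL[n]=CL[n]+.005*np.array([np.cos(np.radians(YAW)),np.sin(np.radians(YAW)),0])
E
python3 - <<'E'
from h import *
print(delta(tool_clip("slim",[.043,0,.010])))
E
```

```text
([0.65, 0.06, 2.44], [0.0, -0.1, -0.0])
```

Call:
{"name": "servo_tool", "arguments": {"plan": [{"xyz": [0.7,0,0],"twist": [0,0,0],"jaw": 0.9},{"xyz": [0.7,0,0.8],"twist": [0,0,0],"jaw": 0.9},{"xyz": [0.7,0,1.4],"twist": [0,0,0],"jaw": 0.9},{"xyz": [0.7,0,1.8],"twist": [0,0,0],"jaw": 0.9},{"xyz": [0.7,0,2.0],"twist": [0,0,0],"jaw": 0.9},{"xyz": [0.7,0,2.0],"twist": [0,0,0],"jaw": 0.9},{"xyz": [0.7,0,2.0],"twist": [0,0,0],"jaw": 0.9}]}}

```text
time_s: 6.12
tool_pos: [0.471, 0.3506, 0.2775]
tool_rot: [179.8, -20.0, 33.1]
force: [-8.3, -6.6, 15.2]
grip_width: 0.0312
grasp_force: 45.0
```

```bash
python3 - <<'E'
from h import *
print(delta(tool_clip("slim",[.043,0,.010])),env.get_obs()["force"])
E
```

```text
([-0.03, 0.16, 0.46], [0.1, 0.0, 0.1]) [-8.28473832 -6.61568479 15.19670805]
```

Call:
{"name": "servo_tool", "arguments": {"plan": [{"xyz": [0,0,-0.2],"twist": [0,0,0],"jaw": 0.9},{"xyz": [0,0,-0.2],"twist": [0,0,0],"jaw": 0.9},{"xyz": [0,0,-0.2],"twist": [0,0,0],"jaw": 0.9}]}}

```text
time_s: 6.37
tool_pos: [0.4708, 0.3501, 0.2782]
tool_rot: [180.0, -20.1, 33.1]
force: [-0.9, -1.8, 5.3]
grip_width: 0.031
grasp_force: 45.0
```

```bash
python3 - <<'E'
from h import *
print(delta(tool_clip("slim",[.043,0,.010])),env.get_obs()["force"],env.get_obs()["wrist_torque"])
c=env.read_camera("side")
b=cv2.resize(c["img"][230:330,205:285],None,fx=6,fy=6,interpolation=2);cv2.imwrite("pics/g.png",b[...,::-1])
C=Rclip(YAW)
for p in((.079,0,.017),(-.071,0,.017),(-.071,0,.001),(-.075,.0,.01),(.02,.023,.024),(-.02,.023,.024)):print(p,((proj(c,CL["slim"]+C@p)-[205,230])*6).round())
E
```

```text
([-0.0, 0.13, 0.54], [0.0, -0.1, 0.1]) [-0.87914826 -1.82401572  5.2750434 ] [-0.49681722  0.20399804  0.21217209]
(0.079, 0, 0.017) [ 92. 289.]
(-0.071, 0, 0.017) [402. 314.]
(-0.071, 0, 0.001) [392. 334.]
(-0.075, 0.0, 0.01) [406. 323.]
(0.02, 0.023, 0.024) [224. 331.]
(-0.02, 0.023, 0.024) [308. 337.]
```

View pics/g.png

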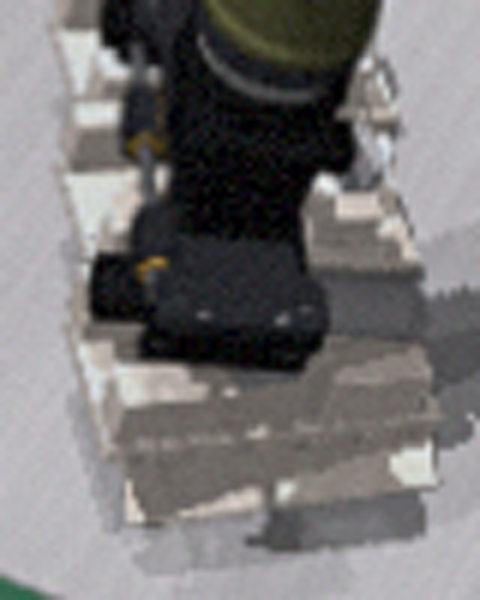

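The shaker is in the mouth: its cap's left end is at about (93,285) in the crop, and the stop is just beyond the foot at about x=415. I'll let go and back off.

Call:
{"name": "servo_tool", "arguments": {"plan": [{"xyz": [0,0,0],"twist": [0,0,0],"jaw": 0.4},{"xyz": [0,0,0],"twist": [0,0,0],"jaw": 0.4},{"xyz": [0,0,0],"twist": [0,0,0],"jaw": 0.4},{"xyz": [0,0,0],"twist": [0,0,0],"jaw": 0.4},{"xyz": [0,0,0],"twist": [0,0,0],"jaw": 0.4},{"xyz": [0,0,-1.5],"twist": [0,0,0],"jaw": 0.4},{"xyz": [0,0,-4],"twist": [0,0,0],"jaw": 0.6},{"xyz": [0,0,-8],"twist": [0,0,0],"jaw": 1},{"xyz": [0,0,-11],"twist": [0,0,0],"jaw": 1},{"xyz": [0,0,-12],"twist": [0,0,0],"jaw": 1}]}}

```text
time_s: 7.25
tool_pos: [0.4358, 0.3285, 0.3952]
tool_rot: [179.9, -20.4, 33.1]
force: [0.4, 1.2, 0.2]
grip_width: 0.033
grasp_force: 0.0
```

```bash
python3 - <<'E'
from h import *
o=env.get_obs();print(o["tool_pos"],o["force"],o["grip_width"],delta(tool_clip("slim",[0,0,.017+.016+.03])))
C=Rclip(YAW)
for n in("side","top"):
    c=env.read_camera(n);V=c["img"].astype(int).max(2);cv2.imwrite(f"pics/h_{n}.png",c["img"][...,::-1])
    q=proj(c,CL["slim"]+C@np.array([.0645,0,.017]));e=proj(c,CL["slim"]+C@np.array([.077,0,.017]));print(n,"cap centre/end predicted",q,e)
    x,y=q.astype(int);print(V[y-9:y+10,x-12:x+13])
E
```

```text
[0.43583311 0.32853071 0.39521689] [0.43117239 1.20158876 0.235005  ] 0.03299812617790332 ([-4.5, 0.21, 7.61], [0.1, -0.4, 0.1])
side cap centre/end predicted [225.42083851 278.61646876] [220.97829648 278.24905624]
[[187 191 184 181 161 181 197 176 182 157 153 140 124 122 123 115 112 111
  104 106 112 109 108 108 112]
 [187 181 162 163 157 167 197 196 171 159 145 119 113 114 116 114 112 111
  111 114 106 105 105 109 108]
 [188 180 161 156 155 152 182 195 163 161 145 109 110 113 115 112 116 115
  111 105 101 111 106 106 108]
 [186 177 160 157 146 150 171 183 149 152 128 110 115 111 115 112 116 117
  116 114 113 117 124 113 108]
 [185 185 176 157 148 142 154 162 146 147 147 150 169 182 186 198 205 213
  211 207 210 206 203 176 128]
 [183 182 177 161 156 173 215 216 219 216 215 218 214 213 217 215 221 218
  216 217 217 220 220 208 149]
 [185 184 181 163 150 175 217 218 218 221 222 219 218 217 214 215 216 219
  216 216 215 210 214 207 153]
 [182 180 180 165 154 180 217 217 220 221 222 229 226 201 174 174 180 186
  190 183 183 174 171 168 141]
 [184 189 186 170 152 167 189 201 153 106  68
[... 2491 characters left out ...]
11  95  40  35  25  37  33  36  36  14
   17  12   3  29  12   0  47]
 [128 128 103 103  13  47 103 104  53  28  12  21  32  37  25  33  24   3
   16  16  22  17  20  28   1]
 [132 131 133  44  29  14  39  30  20   5  43  45  31  30  28   7  15  14
   14  19  21   9  35  30  25]
 [130 124  64   0   5   0   7   0  15   2   0  11  13  28   0  14  20  23
   23  31  32  28  30  30  30]
 [ 39   0   7   3  15  12  16  24  16   3  16   5   5   9  11  18  20  18
    9  31  23  35  31  29  30]
 [ 31   9  11  24  52  62  59  54  48  50  37  28  26  14   0  10   3  11
   32  36  22  27  25  32  32]
 [ 42  12  21  35  16  35  43  31  40  46  47  59  47  31  22   7  13   3
   19  34  32  30  19  24  24]]
```

```bash
python3 - <<'E'
from h import *
c=env.read_camera("side");V=c["img"].astype(int).max(2);C=Rclip(YAW);np.set_printoptions(linewidth=250)
for p in((.075,0,0),(.075,0,.017),(-.075,0,0),(-.075,0,.017),(-.075,0,-.016),(-.075,0,.016),(-.075,0,.033)):print(p,proj(c,CL["slim"]+C@p).round(1))
x,y=proj(c,CL["slim"]+C@np.array([-.06,0,.005])).astype(int);print(x,y);print(V[y-12:y+15,x-22:x+16])
E
```

```text
(0.075, 0, 0) [220.3 281.9]
(0.075, 0, 0.017) [221.7 278.3]
(-0.075, 0, 0) [271.6 285.9]
(-0.075, 0, 0.017) [273.4 282.4]
(-0.075, 0, -0.016) [270.  289.1]
(-0.075, 0, 0.016) [273.3 282.7]
(-0.075, 0, 0.033) [275.  279.1]
267 284
[[160 165 145 ... 170  98  94]
 [123 123 118 ... 166  98  95]
 [115 116 107 ... 170 106  99]
 ...
 [108 166 192 ...  85  83 111]
 [102 153 185 ... 110 107 112]
 [100 110 154 ... 109 111 104]]
```

```bash
python3 - <<'E'
from h import *
b=cv2.imread("pics/h_side.png")[235:325,205:290]
cv2.imwrite("pics/i.png",cv2.resize(b,None,fx=6.6,fy=6.6,interpolation=cv2.INTER_CUBIC))
E
```

```text
(no output)
```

View pics/i.png

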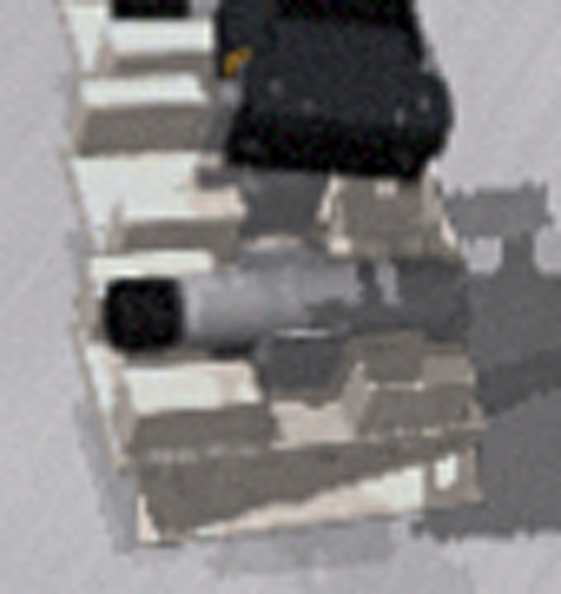

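The view shows the shaker tilted: its cap is low at about (145,313) while its foot rides up on the stop at about (468,293). I'll regrasp near the foot, lift, level it and lay it further up the slope.

```bash
cat >> h.py <<'E'
def tool_clip2(n,p,pitch):  # TIP at clip coords p, tool x pitched nose-down by pitch deg from the slope
    C=Rclip(YAW);R=C@Ro.from_euler('y',pitch,degrees=True).as_matrix()@np.diag([1,-1,-1]);return CL[n]+C@np.array(p)-R[:,2]*.182,R
def on_y0(c,px,n):
    o,d=ray(c,*px);C=Rclip(YAW);o=C.T@(o-CL[n]);d=C.T@d;return o-d*o[1]/d[1]
E
python3 - <<'E'
from h import *
c=env.read_camera("side")
a=on_y0(c,(220.9,282.4),"slim");f=on_y0(c,(275.9,279.4),"slim");u=(a-f);L=np.linalg.norm(u);u/=L;m=(a+f)/2
t=np.degrees(np.arctan2(-u[2],u[0]));print(a,f,L,m,t)
g=m-.045*u; n=np.array([-np.sin(np.radians(t))*-1*1,0,np.cos(np.radians(t))])
print("grasp",g)
tip=g-.007*n
o=env.get_obs();print(delta(tool_clip2("slim",tip+.05*n,t)),delta(tool_clip2("slim",tip,t)))
E
```

```text
[ 0.07295006  0.         -0.00191049] [-0.07793011  0.          0.03205037] 0.15465498457470706 [-0.00249002  0.          0.01506994] 12.685018520932307
grasp [-0.04639166  0.          0.02495154]
([-3.89, 0.07, 7.18], [0.0, -12.6, 0.0]) ([-4.98, 0.07, 12.06], [0.0, -12.6, 0.0])
```

Call:
{"name": "servo_tool", "arguments": {"plan": [{"xyz": [-3.9,0.1,3],"twist": [0,-12.6,0],"jaw": 0.25},{"xyz": [-3.9,0.1,7.2],"twist": [0,-12.6,0],"jaw": 0.25},{"xyz": [-3.9,0.1,7.2],"twist": [0,-12.6,0],"jaw": 0.25},{"xyz": [-3.9,0.1,7.2],"twist": [0,-12.6,0],"jaw": 0.25},{"xyz": [-3.9,0.1,7.2],"twist": [0,-12.6,0],"jaw": 0.25},{"xyz": [-3.9,0.1,7.2],"twist": [0,-12.6,0],"jaw": 0.25}]}}

```text
time_s: 7.95
tool_pos: [0.4266, 0.3211, 0.3123]
tool_rot: [179.9, -7.8, 33.1]
force: [0.3, 1.3, 0.5]
grip_width: 0.0498
grasp_force: 0.0
```

```bash
python3 - <<'E'
from h import *
o=env.get_obs();t=12.7;n=np.array([np.sin(np.radians(t)),0,np.cos(np.radians(t))])
print(o["tool_rot"],o["grip_width"],delta(tool_clip2("slim",np.array([-.0464,0,.025])-.007*n,t)))
E
```

```text
[179.92175599  -7.75533051  33.10361397] 0.04976301840928865 ([-0.17, 0.1, 5.34], [0.1, -0.5, 0.1])
```

Call:
{"name": "servo_tool", "arguments": {"plan": [{"xyz": [-0.2,0.1,0],"twist": [0,0,0],"jaw": 0.25},{"xyz": [-0.2,0.1,0],"twist": [0,0,0],"jaw": 0.25},{"xyz": [-0.2,0.1,3],"twist": [0,0,0],"jaw": 0.25},{"xyz": [-0.2,0.1,5.2],"twist": [0,0,0],"jaw": 0.25},{"xyz": [-0.2,0.1,5.2],"twist": [0,0,0],"jaw": 0.25},{"xyz": [-0.2,0.1,5.2],"twist": [0,0,0],"jaw": 0.25},{"xyz": [-0.2,0.1,5.2],"twist": [0,0,0],"jaw": 0.9},{"xyz": [-0.2,0.1,5.2],"twist": [0,0,0],"jaw": 0.9},{"xyz": [-0.2,0.1,5.2],"twist": [0,0,0],"jaw": 0.9},{"xyz": [-0.2,0.1,5.2],"twist": [0,0,0],"jaw": 0.9}]}}

```text
time_s: 8.78
tool_pos: [0.4314, 0.322, 0.259]
tool_rot: [180.0, -7.5, 33.0]
force: [0.3, -1.7, -0.7]
grip_width: 0.0461
grasp_force: 0.8
```

Call:
{"name": "servo_tool", "arguments": {"plan": [{"xyz": [0,0,0],"twist": [0,0,0],"jaw": 0.9},{"xyz": [0,0,0],"twist": [0,0,0],"jaw": 0.9},{"xyz": [0,0,0],"twist": [0,0,0],"jaw": 0.9},{"xyz": [0,0,0],"twist": [0,0,0],"jaw": 0.9},{"xyz": [0,0,0],"twist": [0,0,0],"jaw": 0.9},{"xyz": [0,0,0],"twist": [0,0,0],"jaw": 0.9}]}}

```text
time_s: 9.28
tool_pos: [0.4316, 0.3197, 0.2573]
tool_rot: [179.8, -7.2, 33.0]
force: [0.3, -6.4, 1.7]
grip_width: 0.0309
grasp_force: 43.4
```

Call:
{"name": "servo_tool", "arguments": {"plan": [{"xyz": [0,0,-2],"twist": [0,0,0],"jaw": 0.9},{"xyz": [0,0,-4],"twist": [0,0,0],"jaw": 0.9},{"xyz": [0.5,0,-5],"twist": [0,6,0],"jaw": 0.9},{"xyz": [0.5,0,-5],"twist": [0,12.6,0],"jaw": 0.9},{"xyz": [0.5,0,-5],"twist": [0,12.6,0],"jaw": 0.9},{"xyz": [0.5,0,-5],"twist": [0,12.6,0],"jaw": 0.9},{"xyz": [0.5,0,-5],"twist": [0,12.6,0],"jaw": 0.9}]}}

```text
time_s: 9.87
tool_pos: [0.4296, 0.3206, 0.3075]
tool_rot: [180.0, -19.8, 33.0]
force: [0.4, -0.2, -1.8]
grip_width: 0.0312
grasp_force: 43.2
```

```bash
python3 - <<'E'
from h import *
o=env.get_obs();print(o["tool_pos"],o["tool_rot"],o["force"],o["grip_width"])
# tip in clip coords
R=Ro.from_euler('xyz',o["tool_rot"],degrees=True).as_matrix();C=Rclip(YAW)
tip=C.T@(o["tool_pos"]+R[:,2]*.182-CL["slim"]);print("tip clip",tip,delta(tool_clip("slim",[-.038,0,.010])))
c=env.read_camera("side");I=c["img"];cv2.imwrite("pics/j_side.png",I[...,::-1])
V=I.astype(int).max(2)
cap=tip+[.045+.062,0,.007];q=proj(c,CL["slim"]+C@cap);e=proj(c,CL["slim"]+C@(tip+[.12,0,.007]));print("cap pred",q,"end",e)
x,y=q.astype(int)
m=(V[y-25:y+25,x-25:x+25]<50).astype(np.uint8);k,lab,st,ce=cv2.connectedComponentsWithStats(m);print([(s+np.array([x-25,y-25,0,0,0])).tolist() for s in st[1:] if s[4]>20],[ (ce[i]+[x-25,y-25]).round(1).tolist() for i in range(1,k) if st[i][4]>20])
E
```

```text
[0.42958388 0.32063124 0.30753337] [179.99395369 -19.76650368  33.02054971] [ 0.37358528 -0.21864216 -1.761254  ] 0.03122225615544228
tip clip [ 0.00479092 -0.00094824  0.06025211] ([-4.33, -0.1, 5.04], [-0.0, 0.2, 0.0])
cap pred [212.34659032 265.70070016] end [207.52564807 265.25841306]
[[207, 259, 12, 12, 119]] [[212.4, 264.2]]
```

```bash
python3 - <<'E'
from h import *
for z in(.020,.010):print(delta(tool_clip2("slim",[-.036,0,z],2.5)))
E
```

```text
([-3.38, -0.09, 4.05], [-0.0, -2.3, 0.0])
([-3.37, -0.09, 5.05], [-0.0, -2.3, 0.0])
```

Call:
{"name": "servo_tool", "arguments": {"plan": [{"xyz": [-3.4,-0.1,0],"twist": [0,-2.3,0],"jaw": 0.9},{"xyz": [-3.4,-0.1,2],"twist": [0,-2.3,0],"jaw": 0.9},{"xyz": [-3.4,-0.1,3.5],"twist": [0,-2.3,0],"jaw": 0.9},{"xyz": [-3.4,-0.1,4.2],"twist": [0,-2.3,0],"jaw": 0.9},{"xyz": [-3.4,-0.1,4.6],"twist": [0,-2.3,0],"jaw": 0.9},{"xyz": [-3.4,-0.1,4.6],"twist": [0,-2.3,0],"jaw": 0.9},{"xyz": [-3.4,-0.1,4.6],"twist": [0,-2.3,0],"jaw": 0.9}]}}

```text
time_s: 10.5
tool_pos: [0.4156, 0.3097, 0.2506]
tool_rot: [179.7, -17.0, 33.1]
force: [-3.0, -9.4, 0.5]
grip_width: 0.0306
grasp_force: 47.0
```

```bash
cat >> h.py <<'E'
def tipclip(n):
    o=env.get_obs();R=Ro.from_euler('xyz',o["tool_rot"],degrees=True).as_matrix();C=Rclip(YAW)
    return (C.T@(o["tool_pos"]+R[:,2]*.182-CL[n])*1000).round(1),"Fclip",(C.T@o["force"]).round(1)
def cap(n,guess,r=14,thr=50):
    c=env.read_camera("side");C=Rclip(YAW);q=proj(c,CL[n]+C@np.array(guess));x,y=q.astype(int)
    V=c["img"].astype(int).max(2)[y-r:y+r,x-r:x+r];k,l,st,ce=cv2.connectedComponentsWithStats((V<thr).astype(np.uint8))
    for i in range(1,k):
        if st[i][4]>20: print("cap pred",q.round(1),"seen",(ce[i]+[x-r,y-r]).round(1),st[i][2:],"-> clip xz at y=0",on_y0(c,ce[i]+[x-r,y-r],n).round(4))
    return c
E
python3 - <<'E'
from h import *
print(tipclip("slim"));c=cap("slim",[.0715,0,.017])
E
```

```text
(array([-40. ,  -3.3,  13.1]), 'Fclip', array([-7. , -6.3,  3.1]))
cap pred [222.9 278.4] seen [224.  274.5] [ 11  12 111] -> clip xz at y=0 [0.0725 0.     0.0347]
```

```bash
cat >> h.py <<'E'
def blobs(cam,X,r=16,thr=50,mn=15):
    c=env.read_camera(cam);q=proj(c,X);x,y=q.astype(int);V=c["img"].astype(int).max(2)
    w=V[y-r:y+r,x-r:x+r];k,l,st,ce=cv2.connectedComponentsWithStats((w<thr).astype(np.uint8))
    print(cam,"pred",q.round(1),[((ce[i]+[x-r,y-r]).round(1).tolist(),st[i].tolist()) for i in range(1,k) if st[i][4]>mn]);return c,w
E
python3 - <<'E'
from h import *
C=Rclip(YAW);X=CL["slim"]+C@np.array([.0715,0,.017])
c,w=blobs("top",X);np.set_printoptions(linewidth=200,threshold=10000)
for r in w//26: print("".join("0123456789"[min(v,9)] for v in r))
for p in((.075,.042,.0),(.075,-.042,.0),(.0875,0,.017),(.0625,0,.017)):print(p,proj(c,CL["slim"]+C@np.array(p)).round(1))
E
```

```text
top pred [177.1 172.4] [([176.4, 173.2], [9, 11, 13, 13, 103])]
44444444555545444444454454444444
55454444455455444555444444455444
54555555545554545544555455454454
45554444454555544545555554554444
54545455555445445455454554545554
45555555555555555555555555455555
54554554455445554555554545455455
55545554555545554454555445445554
45554545454555554555544555545535
54555555555555555555442355555355
45445554455455555554455225442555
44454455554455421235555522441655
44445555455542000035555552244355
44444454555420000002555555224435
44444545554100000000235555522443
44444454541000000000133555562222
54455545530000000000013355555212
44444445410000000000002355555522
54454545540000000000002235555553
55444445552000000000013133555555
44544445444100000000133212355555
54444444455410000011333321345555
44444443445541000124443322135555
45554445324565201344443332213555
55554445541456433444444333212355
44443455554145642344444433321232
44444555555414553333444443332123
44455555555541454233444444333213
44455555555553145433344444333221
55445555555555314543334444433322
44554555555555531254233444433332
54555445555555553155333344444333
(0.075, 0.042, 0.0) [165.6 178.3]
(0.075, -0.042, 0.0) [188.2 163.4]
(0.0875, 0, 0.017) [174.1 168.1]
(0.0625, 0, 0.017) [178.8 174.9]
```

```bash
python3 - <<'E'
from h import *
C=Rclip(YAW);T=env.read_camera("top");S=env.read_camera("side")
P,e=tri(T,(176.4,173.2),S,(224.0,274.5));print(P,e,"clip mm",C.T@(P-CL["slim"])*1000)
# slim shaker edges in top: sample a cross profile of rows along axis
V=T["img"].astype(int).max(2)
for y in(178,182,186,190,194,198):print(y,V[y,165:205].tolist())
# initial clip landmarks from top0: same rows for empty bay
V=cv2.imread("pics/top0.png").max(2).astype(int)
for p in((.045,.016,.006),(.045,-.016,.006),(-.045,.019,.006),(-.045,-.019,.006),(-.075,0,.01)):print(p,proj(T,CL["slim"]+C@np.array(p)).round(1))
w=V[170:215,168:215]//20
for i,r in enumerate(w): print(170+i,"".join("0123456789AB"[min(v,11)] for v in r))
E
```

```text
[0.54062533 0.3945382  0.13599664] 0.0011847302498540423 clip mm [72.19962757  0.55496697 35.44021645]
178 [124, 129, 120, 93, 106, 132, 151, 157, 127, 43, 8, 0, 17, 40, 76, 125, 116, 109, 104, 92, 81, 67, 42, 91, 142, 150, 140, 144, 145, 138, 63, 71, 80, 89, 82, 95, 147, 144, 110, 58]
182 [125, 146, 145, 143, 141, 144, 147, 107, 39, 113, 149, 133, 88, 79, 95, 104, 115, 108, 104, 108, 108, 99, 99, 82, 65, 35, 52, 82, 83, 81, 103, 114, 115, 124, 154, 132, 89, 85, 116, 131]
186 [128, 135, 141, 142, 143, 142, 137, 138, 145, 145, 148, 91, 48, 73, 147, 110, 79, 96, 106, 111, 109, 108, 110, 106, 103, 90, 84, 70, 50, 62, 85, 102, 104, 145, 143, 150, 117, 51, 27, 64]
190 [128, 126, 121, 125, 125, 132, 138, 146, 141, 138, 139, 138, 143, 145, 150, 93, 58, 141, 97, 78, 90, 102, 109, 106, 110, 110, 107, 100, 95, 89, 72, 35, 27, 34, 34, 28, 38, 30, 25, 37]
194 [128, 128, 132, 129, 128, 128, 130, 135, 117, 121, 140, 146, 142, 97, 71, 82, 100, 77, 63, 63, 63, 78, 72, 91, 101, 109, 104, 98, 64, 76, 99, 50, 38, 33, 30, 39, 41, 27, 12, 12]
198 [135, 129, 132, 135, 131, 131, 135, 133, 130, 130, 132, 13
[... 1938 characters left out ...]
233357776666666676566766
202 66666666666666656666764322345676666766767656676
203 66666666666566665676765544335576667666667655665
204 56666656656666656567654656533576666666766676664
205 66666666666666665756546777763367676766676666666
206 66666666666665664676567767676346776666667654677
207 65666666666666666667677676777633666666676433466
208 66666666666666666667667666676763367667664356454
209 66666666666666666656666666667676336766533566533
210 66666666666666666666776667666667633676435654344
211 66665666666666666666676667667666763366556543343
212 66666666666666666666566766667666676346665443333
213 55666666666666666666657665676666677533565333334
214 66666666666666666666656766566667676534663333333
```

Both views together put the cap at clip (72, 0.5, 35) mm, so it is nose-up. The side forces suggest the mouth centre is about 4 mm towards −y in arm coordinates. I'll correct for that, level the shaker and check again.

```bash
cat >> h.py <<'E'
for n in CL: CL[n]=CL[n]+Rclip(YAW)@np.array([0,-.004,0])
E
python3 - <<'E'
from h import *
f=tool_clip2("slim",[-.036,.004,.0145],2.5)
print(delta(tool_clip2("slim",[-.036,0,.024],10),f),delta(tool_clip2("slim",[-.036,0,.017],10),f))
E
```

```text
([2.33, 0.4, -0.79], [0.0, -7.5, 0.0]) ([2.36, 0.4, -0.09], [0.0, -7.5, 0.0])
```

Call:
{"name": "servo_tool", "arguments": {"plan": [{"xyz": [0,0.4,-1],"twist": [0,0,0],"jaw": 0.9},{"xyz": [1.2,0.4,-1],"twist": [0,-3.7,0],"jaw": 0.9},{"xyz": [2.3,0.4,-0.8],"twist": [0,-7.5,0],"jaw": 0.9},{"xyz": [2.3,0.4,-0.8],"twist": [0,-7.5,0],"jaw": 0.9},{"xyz": [2.3,0.4,-0.8],"twist": [0,-7.5,0],"jaw": 0.9},{"xyz": [2.3,0.4,-0.8],"twist": [0,-7.5,0],"jaw": 0.9}]}}

```text
time_s: 11.2
tool_pos: [0.4327, 0.3199, 0.2659]
tool_rot: [-180.0, -9.6, 33.1]
force: [-7.0, -3.9, 3.0]
grip_width: 0.0305
grasp_force: 49.4
```

```bash
python3 - <<'E'
from h import *
C=Rclip(YAW);X=CL["slim"]+C@np.array([.0715,0,.03]);print(tipclip("slim"))
a,_=blobs("top",X);b,_=blobs("side",X)
E
```

```text
(array([-39.4,   0.9,  23.4]), 'Fclip', array([-6.5,  0.5,  5.6]))
top pred [177.9 172.2] [([176.3, 171.8], [9, 10, 14, 12, 96]), ([178.9, 183.6], [9, 24, 19, 8, 58])]
side pred [223.9 274.4] [([222.4, 275.6], [10, 12, 11, 12, 107])]
```

```bash
python3 - <<'E'
from h import *
C=Rclip(YAW);T=env.read_camera("top");S=env.read_camera("side")
P,e=tri(T,(176.3,171.8),S,(222.4,275.6));print(P,e,"clip mm",C.T@(P-CL["slim"])*1000)
E
```

```text
[0.54570553 0.39640872 0.13050477] 0.0006224501487612525 clip mm [75.28228053  3.35684193 28.47389705]
```

Call:
{"name": "servo_tool", "arguments": {"plan": [{"xyz": [-0.8,0,0],"twist": [0,0,0],"jaw": 0.9},{"xyz": [-0.8,0,0],"twist": [0,0,0],"jaw": 0.9},{"xyz": [-0.8,0,0],"twist": [0,0,0],"jaw": 0.9}]}}

```text
time_s: 11.65
tool_pos: [0.4276, 0.316, 0.2661]
tool_rot: [-180.0, -10.1, 33.0]
force: [-0.6, 0.4, -1.3]
grip_width: 0.0307
grasp_force: 44.7
```

```bash
python3 - <<'E'
from h import *
C=Rclip(YAW);X=CL["slim"]+C@np.array([.0715,0,.03]);print(tipclip("slim"))
a,_=blobs("top",X);b,_=blobs("side",X)
E
```

```text
(array([-43.8,   0.3,  25.4]), 'Fclip', array([-0.7,  0.6, -1.1]))
top pred [177.9 172.2] [([177.5, 172.7], [11, 11, 12, 12, 92]), ([178.7, 184.6], [10, 24, 16, 8, 40])]
side pred [223.9 274.4] [([223.7, 275.1], [12, 12, 11, 11, 109])]
```

Call:
{"name": "servo_tool", "arguments": {"plan": [{"xyz": [0.1,0,0.5],"twist": [0,0,0],"jaw": 0.9},{"xyz": [0.1,0,0.9],"twist": [0,0,0],"jaw": 0.9},{"xyz": [0.2,0,1.2],"twist": [0,0,0],"jaw": 0.9},{"xyz": [0.2,0,1.2],"twist": [0,0,0],"jaw": 0.9},{"xyz": [0.2,0,1.2],"twist": [0,0,0],"jaw": 0.9}]}}

```text
time_s: 12.17
tool_pos: [0.4317, 0.319, 0.2555]
tool_rot: [180.0, -10.3, 33.2]
force: [-0.4, -0.2, 2.8]
grip_width: 0.0313
grasp_force: 45.7
```

```bash
python3 - <<'E'
from h import *
C=Rclip(YAW);X=CL["slim"]+C@np.array([.0715,0,.03]);print(tipclip("slim"))
a,_=blobs("top",X);b,_=blobs("side",X)
E
```

```text
(array([-42. ,   0.5,  13.7]), 'Fclip', array([0.5, 0.1, 2.7]))
top pred [177.9 172.2] [([176.5, 173.1], [9, 11, 13, 13, 97]), ([179.3, 184.4], [10, 24, 17, 8, 47])]
side pred [223.9 274.4] [([223.6, 276.2], [11, 13, 12, 11, 116])]
```

Call:
{"name": "servo_tool", "arguments": {"plan": [{"xyz": [0,0,0],"twist": [0,0,0],"jaw": 0.4},{"xyz": [0,0,0],"twist": [0,0,0],"jaw": 0.4},{"xyz": [0,0,0],"twist": [0,0,0],"jaw": 0.4},{"xyz": [0,0,0],"twist": [0,0,0],"jaw": 0.4},{"xyz": [0,0,0],"twist": [0,0,0],"jaw": 0.4},{"xyz": [0,0,0],"twist": [0,0,0],"jaw": 0.4}]}}

```text
time_s: 12.77
tool_pos: [0.431, 0.318, 0.2547]
tool_rot: [-180.0, -10.2, 33.0]
force: [-1.1, -0.2, 0.6]
grip_width: 0.0515
grasp_force: 0.0
```

```bash
python3 - <<'E'
from h import *
C=Rclip(YAW);X=CL["slim"]+C@np.array([.0715,0,.03]);print(tipclip("slim"),env.get_obs()["grip_width"])
a,_=blobs("top",X);b,_=blobs("side",X)
E
```

```text
(array([-43.9,   0.1,  13.3]), 'Fclip', array([-0.7,  0.4,  0.9])) 0.051522860487243416
top pred [177.9 172.2] [([175.8, 178.2], [7, 14, 21, 18, 124])]
side pred [223.9 274.4] [([223.7, 282.6], [11, 20, 12, 11, 106])]
```

Call:
{"name": "servo_tool", "arguments": {"plan": [{"xyz": [0,0,-3],"twist": [0,0,0],"jaw": 0.2},{"xyz": [0,0,-7],"twist": [0,0,0],"jaw": 0.2},{"xyz": [-3,-6,-11],"twist": [0,0,0],"jaw": 0.2},{"xyz": [-6,-10,-12],"twist": [0,0,0],"jaw": 0.2},{"xyz": [-6,-12,-12],"twist": [0,0,0],"jaw": 0.2},{"xyz": [-6,-12,-12],"twist": [0,0,0],"jaw": 0.2},{"xyz": [-6,-12,-12],"twist": [0,0,0],"jaw": 0.2}]}}

```text
time_s: 13.45
tool_pos: [0.2935, 0.3787, 0.3637]
tool_rot: [179.9, -10.4, 33.5]
force: [-0.7, 0.5, 0.7]
grip_width: 0.0695
grasp_force: 0.0
```

```bash
python3 - <<'E'
from h import *
C=Rclip(YAW);print(tipclip("slim"),env.get_obs()["grip_width"])
for n,(x0,x1,y0,y1) in (("side",(213,284,266,302)),("top",(165,222,160,218))):
    c=env.read_camera(n);V=c["img"].astype(int).max(2)[y0:y1,x0:x1]//20
    print(n,x0,x1)
    for i,r in enumerate(V):print(y0+i,"".join("0123456789ABC"[min(v,12)] for v in r))
E
```

```text
(array([-83.3, 125.9, 143.8]), 'Fclip', array([-0.1,  0.8,  0.8])) 0.06945811986377975
side 213 284
266 99988ABBA99BABBAABAABABBBBBBA644444344336A77888888888888999699999999999
267 999989BBA89BAABABBBBBBAAAA999534444444348A68866555555558ABB979999999999
268 999989BB98999887777777777766643434443334777876555555556ABBBA69999999999
269 999888A898766665555555555555433343433434457865555555556999AB79999999999
270 99887899887656555555555555564445556544454688655556667788778AA9999999999
271 9887779988755555555555555655677999889667789AA99999AAAAAA777BB9999999999
272 9887779977655565555555665565689A9987766567ABBBBBBABBBBBB777ABA999999999
273 9988777877778999AAAAAAA9655556677766666667ABBBBBABBB999A766888999999999
274 999888BBAABABAABABBABBBA75556666666666666688888888887778755555799999999
275 999878BBBBBBBBBAABAAAABA87876656666777777777777777777787875444699A99999
276 999889BBBBBBBBBB988888887788777777778888888888888888888888664569999A999
277 999877754443334568888888888888888888888888888888888888888988788A9999999
278 99997511010000014799898888888888888888888888888888888888887798799A99999
279 99987510
[... 4643 characters left out ...]
554433334565445656
207 666666666666666666666776776767776334555543332333454465646
208 666666666666666666666676676666777632455543323564334554466
209 666666666666666666666577667677676763245433236665345554666
210 666666666666666666666667766777677776336642256543444356666
211 666666666666666666666666766677777677633664565434433435666
212 666666666666666666666665777667777776763466654343334343666
213 666666666666666666666666576656776677776345653433443434666
214 666666666666666666666666567765677767665335643333333346666
215 666666666666666666666666667776567676643444323455433466666
216 666666666666665666666666665777666776533443233566555666666
217 666666666666666666655666665667666665334432332566666666666
```

```bash
python3 - <<'E'
from h import *
C=Rclip(YAW);T=env.read_camera("top");S=env.read_camera("side")
def show(n,t,s):
    P,e=tri(T,t,S,s);print(n,P.round(4),round(e,4),"clip",(C.T@(P-CL["slim"])*1000).round(1));return P
a=show("cap centre",(172.5,175.3),(224.0,282.4));b=show("foot",(203.5,208.0),(271.3,280.0));d=a-b
print(np.linalg.norm(d),"elev",np.degrees(np.arcsin(d[2]/np.linalg.norm(d))),"yaw",np.degrees(np.arctan2(d[1],d[0])))
# original filled shaker: cap centre and foot in initial pictures for slope check
show("filled cap",(155+458/6-.4,120+162/6-.4),(200+137/5-.4,210+115/5-.4))
show("filled foot",(155+610/6-.4,120+318/6-.4),(200+322/5-.4,210+112/5-.4))
E
```

```text
cap centre [0.5354 0.4099 0.1222] 0.0018 clip [71.2 20.3 21.1]
foot [0.4382 0.3219 0.0759] 0.0032 clip [-66.2  -0.6  21.9]
0.1390524002792588 elev 19.447081758486448 yaw 42.16365875387174
filled cap [0.6281 0.2343 0.1005] 0.0006 clip [  47.  -177.5    6.9]
filled foot [0.5481 0.1581 0.0614] 0.0075 clip [ -68.5 -197.8    7.2]
```

The triangulation changes the picture. The shaker is level (19.4° elevation) but yawed to 42°, and the filled shaker also reads about 43°. So the bays point near 42°, not the plate's 33°. I'll re-estimate the slim clip from that.

```bash
python3 - <<'E'
from h import *
T=env.read_camera("top");S=env.read_camera("side")
a=np.array([.5354,.4099,.1222]);b=np.array([.4382,.3219,.0759]);yaw=42
C=Rclip(yaw);u=C[:,0];m=((a-.0625*u)+(b+.075*u))/2;print("mid",m)
for s in(0,.005,.01,.015,.02):
    O=m-s*u-.017*C[:,2]
    print(s,O.round(4),"far",[proj(S,O+C@np.array(p)).round(1).tolist() for p in((.02,-.023,.024),(-.02,-.023,.024))],"near",[proj(S,O+C@np.array(p)).round(1).tolist() for p in((.02,.023,.024),(-.02,.023,.024))],"stop",proj(S,O+C@np.array([-.076,0,.01])).round(1),"top seat",proj(T,O-C[:,2]*.016).round(1),"topstop",proj(T,O+C@np.array([-.076,0,.01])).round(1))
E
```

```text
mid [0.49116455 0.36982986 0.10118763]
0 [0.4955 0.3737 0.0852] far [[237.5, 273.5], [251.0, 273.0]] near [[241.3, 286.5], [255.0, 285.8]] stop [270.1 281.7] top seat [187.  189.5] topstop [203.6 208.2]
0.005 [0.492  0.3706 0.0835] far [[239.2, 273.4], [252.6, 272.9]] near [[243.0, 286.4], [256.7, 285.7]] stop [271.7 281.6] top seat [188.1 190.7] topstop [204.7 209.4]
0.01 [0.4885 0.3674 0.0818] far [[240.9, 273.4], [254.3, 272.9]] near [[244.8, 286.3], [258.4, 285.6]] stop [273.3 281.5] top seat [189.2 191.8] topstop [205.8 210.5]
0.015 [0.485  0.3643 0.0801] far [[242.6, 273.3], [255.9, 272.8]] near [[246.5, 286.2], [260.1, 285.6]] stop [274.9 281.4] top seat [190.3 193. ] topstop [206.9 211.7]
0.02 [0.4815 0.3611 0.0784] far [[244.3, 273.2], [257.6, 272.8]] near [[248.2, 286.1], [261.8, 285.5]] stop [276.5 281.4] top seat [191.4 194.1] topstop [208.  212.9]
```

```bash
cat > h2.py <<'E'
from h import *
YAW=42.
CL={"slim":np.array([.489,.368,.079]),"wide":np.array([.5405,.2805,.079])}
def tc(n,p,pitch=0,yaw=0):
    C=Rclip(YAW+yaw);R=C@Ro.from_euler('y',pitch,degrees=True).as_matrix()@np.diag([1,-1,-1]);return CL[n]+Rclip(YAW)@np.array(p)/1000.-R[:,2]*.182,R
def tip(n):
    o=env.get_obs();R=Ro.from_euler('xyz',o["tool_rot"],degrees=True).as_matrix();C=Rclip(YAW)
    return (C.T@(o["tool_pos"]+R[:,2]*.182-CL[n])*1000).round(1),"F",(C.T@o["force"]).round(1)
E
python3 - <<'E'
from h2 import *
from scipy.optimize import least_squares
S=env.read_camera("side");T=env.read_camera("top");C=Rclip(42)
pts=[((.02,-.032,.035),(239,241)),((-.02,-.032,.035),(252.4,241)),((.02,.032,.035),(244,259)),((-.02,.032,.035),(256.8,258.8))]
f=lambda v:np.concatenate([proj(S,np.array([v[0],v[1],.079])+C@np.array(p))-q for p,q in pts])
r=least_squares(f,[.54,.28]);print(r.x,r.fun.round(1));O=np.array([*r.x,.079]);print("top seat",proj(T,O-C[:,2]*.023),"obs 217,175")
pts=[((.02,-.023,.024),(241.1,272.5)),((-.02,-.023,.024),(254.7,272.5)),((.02,.023,.024),(244,286)),((-.02,.023,.024),(257.3,285.6))]
r=least_squares(f,[.54,.28]);print("slim",r.x,r.fun.round(1))
print("push start",delta(tc("slim",[112,0,50])),delta(tc("slim",[112,0,15])))
E
```

```text
[0.54178179 0.28333497] [ 0.   0.8 -0.6  0.8  0.1 -0.7  0.4 -0.8]
top seat [215.84982112 174.70688979] obs 217,175
slim [0.49108279 0.36493507] [-0.5  0.5 -0.7  0.   0.5 -0.1  0.8 -0.4]
push start ([17.39, 10.44, 5.82], [2.3, 9.8, -8.8]) ([17.97, 10.25, 9.27], [2.3, 9.8, -8.8])
```

Call:
{"name": "servo_tool", "arguments": {"plan": [{"xyz": [17.4,10.4,2],"twist": [2.3,9.8,-8.8],"jaw": 1},{"xyz": [17.4,10.4,2],"twist": [2.3,9.8,-8.8],"jaw": 1},{"xyz": [17.4,10.4,2],"twist": [2.3,9.8,-8.8],"jaw": 1},{"xyz": [17.4,10.4,2],"twist": [2.3,9.8,-8.8],"jaw": 1},{"xyz": [17.4,10.4,2],"twist": [2.3,9.8,-8.8],"jaw": 1},{"xyz": [17.4,10.4,5.8],"twist": [2.3,9.8,-8.8],"jaw": 1},{"xyz": [17.4,10.4,5.8],"twist": [2.3,9.8,-8.8],"jaw": 1},{"xyz": [17.4,10.4,5.8],"twist": [2.3,9.8,-8.8],"jaw": 1},{"xyz": [17.4,10.4,5.8],"twist": [2.3,9.8,-8.8],"jaw": 1},{"xyz": [17.4,10.4,5.8],"twist": [2.3,9.8,-8.8],"jaw": 1}]}}

```text
time_s: 14.68
tool_pos: [0.5065, 0.3877, 0.3379]
tool_rot: [179.9, -20.2, 42.2]
force: [-0.3, 0.7, 0.7]
grip_width: 0.0108
grasp_force: 0.0
```

```bash
sed -i 's/\[.489,.368,.079\]/[.490,.3665,.079]/;s/\[.5405,.2805,.079\]/[.542,.283,.079]/' h2.py; python3 - <<'E'
from h2 import *
o=env.get_obs();print(tip("slim"),o["grip_width"],o["tool_rot"],delta(tc("slim",[112,0,17])))
E
```

```text
(array([113.9,   4.6,  52.3]), 'F', array([0.4, 0.7, 0.6])) 0.010795987331898824 [179.88243612 -20.15559125  42.24509576] ([-0.15, 0.47, 3.53], [0.0, -0.2, 0.2])
```

Call:
{"name": "servo_tool", "arguments": {"plan": [{"xyz": [0,0.5,2],"twist": [0,0,0],"jaw": 1},{"xyz": [0,0.5,3.5],"twist": [0,0,0],"jaw": 1},{"xyz": [0,0.5,3.5],"twist": [0,0,0],"jaw": 1},{"xyz": [-0.6,0.5,3.5],"twist": [0,0,0],"jaw": 1},{"xyz": [-1.0,0.5,3.5],"twist": [0,0,0],"jaw": 1},{"xyz": [-1.4,0.5,3.5],"twist": [0,0,0],"jaw": 1},{"xyz": [-1.7,0.5,3.5],"twist": [0,0,0],"jaw": 1},{"xyz": [-2.0,0.5,3.5],"twist": [0,0,0],"jaw": 1},{"xyz": [-2.0,0.5,3.5],"twist": [0,0,0],"jaw": 1}]}}

```text
time_s: 15.43
tool_pos: [0.5053, 0.3782, 0.2969]
tool_rot: [179.9, -20.1, 42.2]
force: [0.6, -0.7, 0.4]
grip_width: 0.0006
grasp_force: 0.1
```

```bash
python3 - <<'E'
from h2 import *
print(tip("slim"))
E
```

```text
(array([92.7, -1.8, 16.2]), 'F', array([ 0.1, -0.9,  0.3]))
```

Call:
{"name": "servo_tool", "arguments": {"plan": [{"xyz": [-0.2,-0.1,0],"twist": [0,0,0],"jaw": 1},{"xyz": [-0.4,-0.1,0],"twist": [0,0,0],"jaw": 1},{"xyz": [-0.6,-0.1,0],"twist": [0,0,0],"jaw": 1},{"xyz": [-0.6,-0.1,0],"twist": [0,0,0],"jaw": 1}]}}

```text
time_s: 15.77
tool_pos: [0.5005, 0.3752, 0.2942]
tool_rot: [179.9, -20.0, 42.2]
force: [-0.2, 0.2, 0.4]
grip_width: 0.0004
grasp_force: 0.2
```

```bash
python3 - <<'E'
from h2 import *
print(tip("slim"));C=Rclip(42)
blobs("side",CL["slim"]+C@np.array([.065,0,.017]))
E
```

```text
(array([86.4, -0.6, 15.5]), 'F', array([0.2, 0.3, 0.4]))
side pred [226.4 282.2] [([229.1, 278.2], [2, 0, 30, 26, 606])]
```

Call:
{"name": "servo_tool", "arguments": {"plan": [{"xyz": [-0.2,0,0],"twist": [0,0,0],"jaw": 1},{"xyz": [-0.3,0,0],"twist": [0,0,0],"jaw": 1},{"xyz": [-0.4,0,0],"twist": [0,0,0],"jaw": 1},{"xyz": [-0.4,0,0],"twist": [0,0,0],"jaw": 1}]}}

```text
time_s: 16.15
tool_pos: [0.4977, 0.3729, 0.2929]
tool_rot: [179.9, -20.0, 42.2]
force: [-0.0, 0.1, -0.1]
grip_width: 0.0003
grasp_force: 0.2
```

```bash
python3 - <<'E'
from h2 import *
print(tip("slim"));C=Rclip(42)
for n,(x0,x1,y0,y1) in (("side",(213,284,266,298)),):
    c=env.read_camera(n);V=c["img"].astype(int).max(2)[y0:y1,x0:x1]//20
    for i,r in enumerate(V):print(y0+i,"".join("0123456789ABC"[min(v,12)] for v in r))
E
```

```text
(array([82.6, -0.5, 15.6]), 'F', array([ 0. ,  0.1, -0.1]))
266 21122122211011000000010000000024344343335A67877778777777888578887887788
267 201222232100001000000000010000244443333479677655555555579AA868888887788
268 41122222221101000000000000000013444444446667755555555569AAA957888787888
269 51122222221110001010000000010013344334444577655555555557779968888778888
270 82111221221111111111121211222124444444454677555555555556567998887788888
271 82125765322122222222222222222235544464444567666555555565556A98887888886
272 85254444322122222222122222222224544454444466666665656666556987888888664
273 85233443221112122222222212222223444444444456665555555544454645888766444
274 98323443112122122222222222222122344444343344444333433333333334688654444
275 99752343101212222222222121122222222333333333333333333333333333576544544
276 99972244212212222221212212222222221223333333333333333333344444465445445
277 88851244212222211122221112122222222123333434334434433444545555554554444
278 88730244222222222222222222222222111223444444444444344455555555554554444
279 887101332222212212222222222222212222234444444444
[... 691 characters left out ...]
6666666645455555
289 88987820011210000000000000000000103434433334557766666666666AAA955555555
290 8898761001000000000000000100000001333433333455666666666667AAAAA75555555
291 889976201001111111111112222222122234433344345556666666666AAAAAAA5555555
292 889986545345554443345544555555433333443343455556766766667AAAAAAA5555555
293 88998788857899878557985544555544334443444444555566677777676666675555555
294 88898789967799998557997544555565444445555555555555555555555555555555555
295 8888877A987899997557997555555665554555555565555655555555555555654555555
296 88888879877799997556887555555555555566666665555555555555555555565555555
297 88888777877788776555555555555545555667666666555555555555555556466546898
```

Call:
{"name": "servo_tool", "arguments": {"plan": [{"xyz": [-0.2,0,0],"twist": [0,0,0],"jaw": 1},{"xyz": [-0.4,0,0],"twist": [0,0,0],"jaw": 1},{"xyz": [-0.4,0,0],"twist": [0,0,0],"jaw": 1}]}}

```text
time_s: 16.45
tool_pos: [0.4962, 0.3716, 0.2936]
tool_rot: [179.9, -20.4, 42.2]
force: [4.2, 3.1, 2.8]
grip_width: 0.0004
grasp_force: 3.0
```

```bash
python3 - <<'E'
from h2 import *
print(tip("slim"),delta(tc("slim",[110,0,30])),delta(tc("slim",[110,0,75])),delta(tc("slim",[0,0,75])))
E
```

```text
(array([82.3, -0.4, 16.9]), 'F', array([ 5.8, -0.5,  0.9])) ([2.92, -0.03, -1.29], [0.0, -0.4, 0.2]) ([2.95, -0.02, -5.79], [0.0, -0.4, 0.2]) ([-8.05, -0.06, -5.87], [0.0, -0.4, 0.2])
```

The shaker is now against its stop: contact at 5.8 N, with the finger face about 73 mm up-slope. Next I'll back off and press at mid-length.

Call:
{"name": "servo_tool", "arguments": {"plan": [{"xyz": [1.2,0,0],"twist": [0,0,0],"jaw": 1},{"xyz": [1.5,0,-3],"twist": [0,0,0],"jaw": 1},{"xyz": [-1,0,-5],"twist": [0,0,0],"jaw": 1},{"xyz": [-5,0,-5],"twist": [0,0,0],"jaw": 1},{"xyz": [-8.2,0,-4],"twist": [0,0,0],"jaw": 1},{"xyz": [-8.2,0,-4],"twist": [0,0,0],"jaw": 1},{"xyz": [-8.2,0,-4],"twist": [0,0,0],"jaw": 1}]}}

```text
time_s: 17.03
tool_pos: [0.4261, 0.3076, 0.299]
tool_rot: [179.8, -19.7, 42.1]
force: [-0.2, 0.3, -0.0]
grip_width: 0.0001
grasp_force: 0.0
```

```bash
python3 - <<'E'
from h2 import *
print(tip("slim"),delta(tc("slim",[-2,0,33])),delta(tc("slim",[-2,0,16])))
E
```

```text
(array([-7.3, -1.5, 54.5]), 'F', array([ 0. ,  0.4, -0. ])) ([0.45, -0.11, 2.15], [0.2, 0.3, 0.1]) ([0.46, -0.11, 3.85], [0.2, 0.3, 0.1])
```

Call:
{"name": "servo_tool", "arguments": {"plan": [{"xyz": [0.4,-0.1,0.8],"twist": [0,0,0],"jaw": 1},{"xyz": [0.4,-0.1,1.4],"twist": [0,0,0],"jaw": 1},{"xyz": [0.4,-0.1,1.8],"twist": [0,0,0],"jaw": 1},{"xyz": [0.4,-0.1,2.1],"twist": [0,0,0],"jaw": 1},{"xyz": [0.4,-0.1,2.3],"twist": [0,0,0],"jaw": 1},{"xyz": [0.4,-0.1,2.5],"twist": [0,0,0],"jaw": 1},{"xyz": [0.4,-0.1,2.5],"twist": [0,0,0],"jaw": 1}]}}

```text
time_s: 17.62
tool_pos: [0.4366, 0.3193, 0.2798]
tool_rot: [179.9, -20.1, 42.2]
force: [-2.0, -2.3, 5.5]
grip_width: 0.0005
grasp_force: 3.0
```

```bash
python3 - <<'E'
from h2 import *
print(tip("slim"),delta(tc("slim",[-2,0,16])))
E
```

```text
(array([ 1.9,  0.6, 31.1]), 'F', array([-1. , -0.3,  6.2])) ([-0.37, 0.06, 1.51], [0.0, -0.1, 0.2])
```

Call:
{"name": "servo_tool", "arguments": {"plan": [{"xyz": [-0.2,0,0.2],"twist": [0,0,0],"jaw": 1},{"xyz": [-0.2,0,0.4],"twist": [0,0,0],"jaw": 1},{"xyz": [-0.2,0,0.6],"twist": [0,0,0],"jaw": 1},{"xyz": [-0.2,0,0.8],"twist": [0,0,0],"jaw": 1},{"xyz": [-0.2,0,0.8],"twist": [0,0,0],"jaw": 1}]}}

```text
time_s: 18.03
tool_pos: [0.438, 0.3206, 0.2726]
tool_rot: [179.9, -20.3, 42.2]
force: [1.2, 1.3, 4.9]
grip_width: 0.0005
grasp_force: 1.7
```

```bash
python3 - <<'E'
from h2 import *
print(tip("slim"))
E
```

```text
(array([ 2.1,  0.6, 23.6]), 'F', array([3.4, 0.2, 4. ]))
```

Call:
{"name": "servo_tool", "arguments": {"plan": [{"xyz": [-0.1,0,0.2],"twist": [0,0,0],"jaw": 1},{"xyz": [-0.2,0,0.4],"twist": [0,0,0],"jaw": 1},{"xyz": [-0.2,0,0.6],"twist": [0,0,0],"jaw": 1},{"xyz": [-0.2,0,0.8],"twist": [0,0,0],"jaw": 1},{"xyz": [-0.2,0,0.9],"twist": [0,0,0],"jaw": 1},{"xyz": [-0.2,0,0.9],"twist": [0,0,0],"jaw": 1}]}}

```text
time_s: 18.53
tool_pos: [0.4375, 0.3197, 0.2643]
tool_rot: [179.6, -19.7, 42.2]
force: [-21.9, -19.7, 42.9]
grip_width: 0.0004
grasp_force: 25.1
```

```bash
python3 - <<'E'
from h2 import *
print(tip("slim"))
E
```

```text
(array([-3.6, -0.6, 16.2]), 'F', array([-13. ,   0. ,  50.4]))
```

It seated solidly at z = 16.2 mm, which is exactly home. Now I'll retreat and check.

Call:
{"name": "servo_tool", "arguments": {"plan": [{"xyz": [0,0,-2],"twist": [0,0,0],"jaw": 1},{"xyz": [0,0,-5],"twist": [0,0,0],"jaw": 0.5},{"xyz": [0,0,-9],"twist": [0,0,0],"jaw": 0},{"xyz": [0,0,-12],"twist": [0,0,0],"jaw": 0},{"xyz": [0,0,-12],"twist": [0,0,0],"jaw": 0}]}}

```text
time_s: 18.95
tool_pos: [0.4075, 0.2931, 0.3797]
tool_rot: [179.5, -20.4, 42.2]
force: [0.5, 0.8, 0.1]
grip_width: 0.0192
grasp_force: 0.0
```

```bash
python3 - <<'E'
from h2 import *
C=Rclip(42);blobs("side",CL["slim"]+C@np.array([.0625,0,0]))
c=env.read_camera("side");print("home ends",proj(c,CL["slim"]+C@np.array([.075,0,0])),proj(c,CL["slim"]+C@np.array([-.075,0,0])))
g=np.array([.4671,-.3659,.013])+.038*np.array([np.cos(np.radians(-4.2)),np.sin(np.radians(-4.2)),0])
o=env.get_obs();print(g,delta(tool_down(g+[0,0,.20],-4.2)),o["tool_pos"],o["qpos"].round(0))
E
```

```text
side pred [225.9 286. ] [([227.1, 285.0], [13, 11, 12, 9, 94])]
home ends [221.6017279  286.19993944] [271.74426163 283.85921392]
[ 0.50499795 -0.36868305  0.013     ] ([-34.14, 55.63, -14.32], [-7.9, -19.1, 45.8]) [0.40727049 0.29205298 0.3750701 ] [ 25.  -8. -58. 113. -12.  52. -76.]
```

Call:
{"name": "servo_tool", "arguments": {"plan": [{"xyz": [-34.1,55.6,-14.3],"twist": [-7.9,-19.1,45.8],"jaw": 0},{"xyz": [-34.1,55.6,-14.3],"twist": [-7.9,-19.1,45.8],"jaw": 0},{"xyz": [-34.1,55.6,-14.3],"twist": [-7.9,-19.1,45.8],"jaw": 0},{"xyz": [-34.1,55.6,-14.3],"twist": [-7.9,-19.1,45.8],"jaw": 0},{"xyz": [-34.1,55.6,-14.3],"twist": [-7.9,-19.1,45.8],"jaw": 0},{"xyz": [-34.1,55.6,-14.3],"twist": [-7.9,-19.1,45.8],"jaw": 0},{"xyz": [-34.1,55.6,-14.3],"twist": [-7.9,-19.1,45.8],"jaw": 0},{"xyz": [-34.1,55.6,-14.3],"twist": [-7.9,-19.1,45.8],"jaw": 0},{"xyz": [-34.1,55.6,-14.3],"twist": [-7.9,-19.1,45.8],"jaw": 0},{"xyz": [-34.1,55.6,-14.3],"twist": [-7.9,-19.1,45.8],"jaw": 0}]}}

```text
time_s: 19.88
tool_pos: [0.4688, -0.1215, 0.383]
tool_rot: [-179.9, 0.5, -4.1]
force: [1.4, 0.8, -0.4]
grip_width: 0.0853
grasp_force: 0.0
```

```bash
python3 - <<'E'
from h2 import *
g=np.array([.505,-.3687,.013])
o=env.get_obs();print(delta(tool_down(g+[0,0,.17],-4.2)),o["tool_pos"],o["tool_rot"])
E
```

```text
([5.39, 24.4, 1.71], [-0.1, 0.5, 0.1]) [ 0.46878401 -0.12147515  0.38302245] [-179.88603857    0.47308775   -4.09048412]
```

Call:
{"name": "servo_tool", "arguments": {"plan": [{"xyz": [5.0,24.0,1.7],"twist": [0,0,0],"jaw": 0},{"xyz": [5.0,24.0,1.7],"twist": [0,0,0],"jaw": 0},{"xyz": [5.0,24.0,1.7],"twist": [0,0,0],"jaw": 0},{"xyz": [5.0,24.0,1.7],"twist": [0,0,0],"jaw": 0},{"xyz": [5.0,24.0,1.7],"twist": [0,0,0],"jaw": 0},{"xyz": [5.0,24.0,1.7],"twist": [0,0,0],"jaw": 0},{"xyz": [5.0,24.0,1.7],"twist": [0,0,0],"jaw": 0},{"xyz": [5.0,24.0,1.7],"twist": [0,0,0],"jaw": 0},{"xyz": [5.0,24.0,1.7],"twist": [0,0,0],"jaw": 0}]}}

```text
time_s: 20.63
tool_pos: [0.5018, -0.3615, 0.3655]
tool_rot: [-179.7, 0.4, -4.1]
force: [0.3, 1.2, 0.9]
grip_width: 0.087
grasp_force: 0.0
```

```bash
python3 - <<'E'
from h2 import *
g=np.array([.505,-.3687,.013])
o=env.get_obs();print(delta(tool_down(g,-4.2)),o["tool_pos"],o["tool_rot"])
# second measurement of the wide cap, both views from first pictures
c=env.read_camera("side");V=c["img"].astype(int).max(2)
X=np.array([.515,-.369,.023]);blobs("side",X,r=12)
E
```

```text
([0.49, 0.77, 17.04], [-0.3, 0.4, 0.1]) [ 0.50183208 -0.36150889  0.36548421] [-179.74017222    0.40536746   -4.06271681]
side pred [333.6 146.2] [([333.0, 146.1], [9, 7, 8, 12, 65])]
```

Side view agrees with the pick estimate to within a pixel, so I'll descend.

Call:
{"name": "servo_tool", "arguments": {"plan": [{"xyz": [0.3,0.5,4],"twist": [0,0,0],"jaw": 0},{"xyz": [0.3,0.5,8],"twist": [0,0,0],"jaw": 0},{"xyz": [0.3,0.5,11],"twist": [0,0,0],"jaw": 0},{"xyz": [0.3,0.5,13],"twist": [0,0,0],"jaw": 0},{"xyz": [0.3,0.5,13],"twist": [0,0,0],"jaw": 0},{"xyz": [0.3,0.5,13],"twist": [0,0,0],"jaw": 0}]}}

```text
time_s: 21.23
tool_pos: [0.5039, -0.366, 0.2382]
tool_rot: [-179.9, 0.3, -4.0]
force: [0.2, -0.6, -0.2]
grip_width: 0.0873
grasp_force: 0.0
```

```bash
python3 - <<'E'
from h2 import *
g=np.array([.505,-.3687,.013])
o=env.get_obs();print(delta(tool_down(g,-4.2)),o["tool_pos"],o["tool_rot"])
E
```

```text
([0.15, 0.27, 4.32], [-0.1, 0.3, 0.2]) [ 0.50392572 -0.3659791   0.23817906] [-179.89329906    0.27011543   -4.00326851]
```

Call:
{"name": "servo_tool", "arguments": {"plan": [{"xyz": [0.1,0.2,2.5],"twist": [0,0,0],"jaw": 0},{"xyz": [0.1,0.2,4.2],"twist": [0,0,0],"jaw": 0},{"xyz": [0.1,0.2,4.2],"twist": [0,0,0],"jaw": 0},{"xyz": [0.1,0.2,4.2],"twist": [0,0,0],"jaw": 0.8},{"xyz": [0.1,0.2,4.2],"twist": [0,0,0],"jaw": 0.8},{"xyz": [0.1,0.2,4.2],"twist": [0,0,0],"jaw": 0.8},{"xyz": [0.1,0.2,4.2],"twist": [0,0,0],"jaw": 0.8},{"xyz": [0.1,0.2,4.2],"twist": [0,0,0],"jaw": 0.8},{"xyz": [0.1,0.2,4.2],"twist": [0,0,0],"jaw": 0.8},{"xyz": [0.1,0.2,4.2],"twist": [0,0,0],"jaw": 0.8}], "newtons": 50}}

```text
time_s: 22.07
tool_pos: [0.5046, -0.3695, 0.1969]
tool_rot: [-180.0, 0.2, -4.1]
force: [-0.1, 0.4, -0.2]
grip_width: 0.0483
grasp_force: 0.2
```

Call:
{"name": "servo_tool", "arguments": {"plan": [{"xyz": [0,0,0],"twist": [0,0,0],"jaw": 0.8},{"xyz": [0,0,0],"twist": [0,0,0],"jaw": 0.8},{"xyz": [0,0,0],"twist": [0,0,0],"jaw": 0.8},{"xyz": [0,0,-3],"twist": [0,0,0],"jaw": 0.8},{"xyz": [0,0,-7],"twist": [0,0,0],"jaw": 0.8},{"xyz": [0,0,-11],"twist": [0,0,0],"jaw": 0.8},{"xyz": [0,0,-15],"twist": [0,0,0],"jaw": 0.8},{"xyz": [0,0,-19],"twist": [0,0,0],"jaw": 0.8},{"xyz": [0,0,-19],"twist": [0,0,0],"jaw": 0.8}]}}

```text
time_s: 22.82
tool_pos: [0.507, -0.3703, 0.3959]
tool_rot: [179.6, -0.5, -4.1]
force: [1.1, -0.5, -0.9]
grip_width: 0.0449
grasp_force: 50.0
```

```bash
python3 - <<'E'
from h2 import *
o=env.get_obs();print(o["tool_pos"],o["tool_rot"],o["grip_width"],delta(tc("wide",[42,0,24-10+70])))
u=np.array([np.cos(np.radians(-4)),np.sin(np.radians(-4)),0])
tipw=o["tool_pos"]-[0,0,.182];mid=tipw+[0,0,.010]-.038*u
a,_=blobs("side",mid+.0475*u,r=16);b,_=blobs("top",mid+.0475*u)
print("foot pred side",proj(a,mid-.06*u))
E
```

```text
[ 0.50701129 -0.37028359  0.39590094] [179.57063262  -0.51004884  -4.12651471] 0.04493075788110343 ([-4.83, -61.73, 4.75], [8.7, 18.6, -45.5])
side pred [335.6 102.4] [([331.8, 94.4], [0, 0, 27, 24, 408])]
top pred [436.6 172.3] [([435.8, 170.3], [0, 0, 32, 32, 911])]
foot pred side [363.14080257 110.61492377]
```

Call:
{"name": "servo_tool", "arguments": {"plan": [{"xyz": [-4.8,-61.7,3],"twist": [8.7,18.6,-45.5],"jaw": 0.8},{"xyz": [-4.8,-61.7,3],"twist": [8.7,18.6,-45.5],"jaw": 0.8},{"xyz": [-4.8,-61.7,3],"twist": [8.7,18.6,-45.5],"jaw": 0.8},{"xyz": [-4.8,-61.7,3],"twist": [8.7,18.6,-45.5],"jaw": 0.8},{"xyz": [-4.8,-61.7,3],"twist": [8.7,18.6,-45.5],"jaw": 0.8},{"xyz": [-4.8,-61.7,3],"twist": [8.7,18.6,-45.5],"jaw": 0.8},{"xyz": [-4.8,-61.7,3],"twist": [8.7,18.6,-45.5],"jaw": 0.8},{"xyz": [-4.8,-61.7,3],"twist": [8.7,18.6,-45.5],"jaw": 0.8},{"xyz": [-4.8,-61.7,3],"twist": [8.7,18.6,-45.5],"jaw": 0.8},{"xyz": [-4.8,-61.7,3],"twist": [8.7,18.6,-45.5],"jaw": 0.8}]}}

```text
time_s: 23.75
tool_pos: [0.5011, 0.0477, 0.3642]
tool_rot: [-178.9, -19.7, 41.5]
force: [-0.2, 0.0, -1.9]
grip_width: 0.045
grasp_force: 50.0
```

```bash
python3 - <<'E'
from h2 import *
o=env.get_obs();print(o["tool_pos"],o["tool_rot"],o["grip_width"],delta(tc("wide",[42,0,85])))
E
```

```text
[0.50107581 0.04772753 0.3641776 ] [-178.91209524  -19.69144242   41.53698109] 0.04503755608331843 ([12.02, -14.73, 6.7], [-0.9, 0.3, -0.4])
```

Call:
{"name": "servo_tool", "arguments": {"plan": [{"xyz": [11.5,-14.3,5],"twist": [0,0,0],"jaw": 0.8},{"xyz": [11.5,-14.3,5],"twist": [0,0,0],"jaw": 0.8},{"xyz": [11.5,-14.3,5],"twist": [0,0,0],"jaw": 0.8},{"xyz": [11.5,-14.3,5],"twist": [0,0,0],"jaw": 0.8},{"xyz": [11.5,-14.3,6.5],"twist": [0,0,0],"jaw": 0.8},{"xyz": [11.5,-14.3,6.5],"twist": [0,0,0],"jaw": 0.8},{"xyz": [11.5,-14.3,6.5],"twist": [0,0,0],"jaw": 0.8},{"xyz": [11.5,-14.3,6.5],"twist": [0,0,0],"jaw": 0.8}]}}

```text
time_s: 24.42
tool_pos: [0.5031, 0.2392, 0.3449]
tool_rot: [-179.0, -19.7, 41.6]
force: [-0.1, -0.2, -1.9]
grip_width: 0.045
grasp_force: 50.0
```

```bash
python3 - <<'E'
from h2 import *
o=env.get_obs();print(tip("wide"),o["tool_rot"],delta(tc("wide",[42,0,45])),delta(tc("wide",[42,0,16])))
t=tip("wide")[0]/1000;C=Rclip(42);f=CL["wide"]+C@(t+[-.038-.06,0,.008])
for n in("side","top"):
    c=env.read_camera(n);q=proj(c,f);print(n,"foot pred",q.round(1));x,y=q.astype(int);V=c["img"].astype(int).max(2)[y-14:y+14,x-18:x+18]//20
    for i,r in enumerate(V):print(y-14+i,x-18,"".join("0123456789ABC"[min(v,12)] for v in r))
E
```

```text
(array([35.2, -3.6, 87.8]), 'F', array([-0.9, -0.1, -1.7])) [-178.95842371  -19.67435302   41.62419495] ([0.6, -0.59, 4.29], [-0.9, 0.3, -0.4]) ([0.61, -0.54, 7.19], [-0.9, 0.3, -0.4])
side foot pred [273.5 234.3]
220 255 121121212599999999999999899999999999
221 255 212222221389999999999999999999999999
222 255 222222221269999999999999999999999999
223 255 222221222259999999999999999999999999
224 255 212212222136788999999999999899999998
225 255 212212211122235899999999999999999999
226 255 221222222221112588889999999899999999
227 255 221222111221121355568999999999999999
228 255 122122222222232123336999989999999999
229 255 222122122212332123334899999999999999
230 255 222222222332222223334799999999999999
231 255 211122112431122213444699999999999999
232 255 111111111121111123443599999999999999
233 255 111001111101101124444599999999999999
234 255 111111011010100144444599999999999998
235 255 100000000000000145555699999899999999
236 255 000100000011013445544699999999999999
237 255 010000010122014545545699999999999999
238 255 000000001011125444445799999999999999
239 255 00000000000012444444589
[... 961 characters left out ...]
3232332222222222221111123
191 214 223333333333333222322222222222111013
192 214 222233222333333333222222222222111101
193 214 222333333232232232222223222222121111
194 214 223332322333322323232222222222211111
195 214 222223333233333233332222222222221111
196 214 222333333332333322322222222221222111
197 214 322222332323332323323222222222222121
198 214 222223222332332323332222222222222111
199 214 322222223333333333333232322222222211
200 214 222223232323233323232333232222222221
201 214 222232223232233333332322222222222222
202 214 222222233233323333233233222222222222
203 214 222222222322322232233322222322222222
204 214 222222222223333233332322222222222222
205 214 222223222233233333233332322222222222
```

Call:
{"name": "servo_tool", "arguments": {"plan": [{"xyz": [1.3,-0.6,2],"twist": [-0.9,0.3,-0.4],"jaw": 0.8},{"xyz": [1.3,-0.6,4.2],"twist": [-0.9,0.3,-0.4],"jaw": 0.8},{"xyz": [1.3,-0.6,4.2],"twist": [-0.9,0.3,-0.4],"jaw": 0.8},{"xyz": [1.3,-0.6,4.2],"twist": [-0.9,0.3,-0.4],"jaw": 0.8}]}}

```text
time_s: 24.85
tool_pos: [0.519, 0.2612, 0.311]
tool_rot: [179.9, -20.0, 42.0]
force: [-0.4, -0.2, -1.8]
grip_width: 0.045
grasp_force: 50.0
```

```bash
python3 - <<'E'
from h2 import *
o=env.get_obs();print(tip("wide"),o["tool_rot"],delta(tc("wide",[49,0,16])))
E
```

```text
(array([49.7, -1.1, 46.8]), 'F', array([-1. ,  0.1, -1.6])) [179.9272532  -20.02992917  41.97083352] ([-0.06, -0.09, 3.08], [0.1, -0.0, -0.0])
```

Call:
{"name": "servo_tool", "arguments": {"plan": [{"xyz": [0,-0.1,1],"twist": [0,0,0],"jaw": 0.8},{"xyz": [0,-0.1,1.7],"twist": [0,0,0],"jaw": 0.8},{"xyz": [0,-0.1,2.2],"twist": [0,0,0],"jaw": 0.8},{"xyz": [0,-0.1,2.5],"twist": [0,0,0],"jaw": 0.8},{"xyz": [0,-0.1,2.7],"twist": [0,0,0],"jaw": 0.8},{"xyz": [0,-0.1,2.7],"twist": [0,0,0],"jaw": 0.8}]}}

```text
time_s: 25.35
tool_pos: [0.5253, 0.2695, 0.2865]
tool_rot: [179.9, -20.2, 42.1]
force: [-1.5, 0.5, -1.9]
grip_width: 0.045
grasp_force: 50.0
```

```bash
python3 - <<'E'
from h2 import *
o=env.get_obs();print(tip("wide"),o["tool_rot"],delta(tc("wide",[49,0,16])))
E
```

```text
(array([51.3,  0.8, 20.3]), 'F', array([-1.4,  1.4, -1.6])) [179.8756335  -20.16525046  42.0735353 ] ([-0.18, 0.11, 0.43], [0.1, -0.2, 0.1])
```

Call:
{"name": "servo_tool", "arguments": {"plan": [{"xyz": [-0.1,0,0.2],"twist": [0,0,0],"jaw": 0.8},{"xyz": [-0.1,0,0.4],"twist": [0,0,0],"jaw": 0.8},{"xyz": [-0.1,0,0.5],"twist": [0,0,0],"jaw": 0.8},{"xyz": [-0.1,0,0.5],"twist": [0,0,0],"jaw": 0.8}]}}

```text
time_s: 25.68
tool_pos: [0.5262, 0.27, 0.2819]
tool_rot: [179.8, -20.2, 42.1]
force: [-0.2, -2.4, 0.9]
grip_width: 0.0446
grasp_force: 49.9
```

```bash
python3 - <<'E'
from h2 import *
o=env.get_obs();print(tip("wide"),o["tool_rot"],o["wrist_torque"])
E
```

```text
(array([50.8,  0.4, 15.6]), 'F', array([-1.3, -1.7,  1.4])) [179.81704799 -20.19128907  42.10802131] [-0.74405859  0.28172164  0.14286453]
```

Light contact at exactly the mouth height. I'll release it, back off up-slope and lift.

Call:
{"name": "servo_tool", "arguments": {"plan": [{"xyz": [0,0,0],"twist": [0,0,0],"jaw": 0.25},{"xyz": [0,0,0],"twist": [0,0,0],"jaw": 0.25},{"xyz": [0,0,0],"twist": [0,0,0],"jaw": 0.25},{"xyz": [0,0,0],"twist": [0,0,0],"jaw": 0.25},{"xyz": [0,0,0],"twist": [0,0,0],"jaw": 0.25},{"xyz": [0,0,-2],"twist": [0,0,0],"jaw": 0.25},{"xyz": [0,0,-5],"twist": [0,0,0],"jaw": 0.25},{"xyz": [3,0,-9],"twist": [0,0,0],"jaw": 0.7},{"xyz": [6,0,-9],"twist": [0,0,0],"jaw": 1},{"xyz": [6,0,-9],"twist": [0,0,0],"jaw": 1}]}}

```text
time_s: 26.52
tool_pos: [0.5479, 0.2902, 0.3928]
tool_rot: [179.8, -20.9, 42.1]
force: [0.4, 0.2, 1.7]
grip_width: 0.0526
grasp_force: 0.0
```

```bash
python3 - <<'E'
from h2 import *
print(tip("wide"));C=Rclip(42)
for n in("side","top"):
    c,_=blobs(n,CL["wide"]+C@np.array([.0475+.005,0,.024]),r=14)
    print([(p,proj(c,CL["wide"]+C@np.array(p)).round(1).tolist()) for p in((.06,0,.024),(-.06,0,.024))])
c=env.read_camera("side");V=c["img"].astype(int).max(2)[230:275,205:282]//20
for i,r in enumerate(V):print(230+i,"".join("0123456789ABC"[min(v,12)] for v in r))
E
```

```text
(array([118.8,   0.8, 109.7]), 'F', array([ 1. , -0.1,  1.5]))
side pred [229.9 252.6] [([217.2, 238.9], [0, 0, 6, 3, 16]), ([228.2, 253.3], [7, 8, 13, 16, 178])]
[((0.06, 0, 0.024), [227.4, 252.6]), ((-0.06, 0, 0.024), [266.1, 252.0])]
top pred [205.  163.2] [([213.2, 151.8], [20, 0, 7, 8, 21]), ([213.6, 164.2], [17, 10, 11, 12, 26])]
[((0.06, 0, 0.024), [203.3, 161.4]), ((-0.06, 0, 0.024), [229.7, 190.1])]
230 99899999987411111111101110101111111111110155555788888888888788999999999999999
231 99999999886300101001001101101111011011110255555588888888888878999999999999999
232 89999999986100100101101000100000000010000244555578788788888878999999999999999
233 89999998885100000000100000000000000000001455444466777777777777999999999999999
234 99899998863011110000000100001001010111022445544445666666666655899999999999999
235 89999989852001110001000100000000000110123333333356666666666634799999999999999
236 99999999862011100000000000000000001111234344334455555555556645799999999999999
237 99999999862000000001010000000000000000244444444456557777888876799999999999999
238 9999899997200000003433222223
[... 2301 characters left out ...]
55664334344334345455666888888776664445555555
267 99988888788779A98789999999997555566664333433333345555555555555566666545555554
268 99977788788778A98788777666666555565654344333333445555555555555566666455555455
269 99987878888878978776555555555555555543443343344445555555555555566666555555577
270 99989888877777997765555555555555555544434444444444555555556667886666655577788
271 99899988888777897765555555555555555556665555555555676666567999AA6666654568888
272 99999888877777887655555555555555555555555655545445666666666778AA6669995458888
273 99999998788776776666777898988887555543444555544545666666666666AB9657875558888
274 99989998788878988998888889988989755544444445455555666666666666ABA555554458888
```

Call:
{"name": "servo_tool", "arguments": {"plan": [{"xyz": [-0.6,0,4],"twist": [0,0,0],"jaw": 1},{"xyz": [-0.6,0,8],"twist": [0,0,0],"jaw": 1},{"xyz": [-0.6,0,8.5],"twist": [0,0,0],"jaw": 1},{"xyz": [-0.8,0,8.5],"twist": [0,0,0],"jaw": 1},{"xyz": [-1.4,0,8.5],"twist": [0,0,0],"jaw": 1},{"xyz": [-2,0,8.5],"twist": [0,0,0],"jaw": 1},{"xyz": [-2.5,0,8.5],"twist": [0,0,0],"jaw": 1},{"xyz": [-2.8,0,8.5],"twist": [0,0,0],"jaw": 1},{"xyz": [-2.8,0,8.5],"twist": [0,0,0],"jaw": 1}]}}

```text
time_s: 27.42
tool_pos: [0.5466, 0.2884, 0.2982]
tool_rot: [179.8, -20.2, 42.1]
force: [0.1, -0.9, -1.2]
grip_width: 0.0004
grasp_force: 0.0
```

```bash
python3 - <<'E'
from h2 import *
print(tip("wide"),env.get_obs()["tool_rot"])
E
```

```text
(array([82.4,  0.2, 21.6]), 'F', array([-0.9, -0.7, -1. ])) [179.75762503 -20.23078767  42.07657313]
```

Call:
{"name": "servo_tool", "arguments": {"plan": [{"xyz": [-0.3,0,0],"twist": [0,0,0],"jaw": 1},{"xyz": [-0.6,0,0],"twist": [0,0,0],"jaw": 1},{"xyz": [-0.8,0,0],"twist": [0,0,0],"jaw": 1},{"xyz": [-0.8,0,0],"twist": [0,0,0],"jaw": 1}]}}

```text
time_s: 27.75
tool_pos: [0.5417, 0.284, 0.2952]
tool_rot: [179.8, -20.3, 42.1]
force: [2.5, 0.3, 2.0]
grip_width: 0.0006
grasp_force: 1.0
```

```bash
python3 - <<'E'
from h2 import *
print(tip("wide"))
E
```

```text
(array([75.3,  0.4, 21. ]), 'F', array([ 2.6, -1.5,  1.2]))
```

Call:
{"name": "servo_tool", "arguments": {"plan": [{"xyz": [-0.2,0,0],"twist": [0,0,0],"jaw": 1},{"xyz": [-0.4,0,0],"twist": [0,0,0],"jaw": 1},{"xyz": [-0.4,0,0],"twist": [0,0,0],"jaw": 1}]}}

```text
time_s: 28.0
tool_pos: [0.5386, 0.2816, 0.2934]
tool_rot: [179.9, -20.2, 42.1]
force: [2.3, 0.0, 2.8]
grip_width: 0.0002
grasp_force: 1.5
```

```bash
python3 - <<'E'
from h2 import *
print(tip("wide"))
E
```

```text
(array([70.8,  0.9, 20.6]), 'F', array([ 2.6, -1.5,  2. ]))
```

Call:
{"name": "servo_tool", "arguments": {"plan": [{"xyz": [-0.2,0,0],"twist": [0,0,0],"jaw": 1},{"xyz": [-0.4,0,0],"twist": [0,0,0],"jaw": 1},{"xyz": [-0.4,0,0],"twist": [0,0,0],"jaw": 1}]}}

```text
time_s: 28.25
tool_pos: [0.5368, 0.2802, 0.2934]
tool_rot: [179.8, -20.5, 42.1]
force: [6.5, 3.0, 4.1]
grip_width: 0.0007
grasp_force: 3.9
```

```bash
python3 - <<'E'
from h2 import *
print(tip("wide"),delta(tc("wide",[-1,0,62])))
E
```

```text
(array([69.7,  1. , 21.4]), 'F', array([ 7.8, -2.1,  1.5])) ([-6.86, 0.13, -4.12], [0.1, -0.5, 0.1])
```

The fat shaker is against its stop too: 7.8 N, with the cap face at 60 mm. I'll go over mid-length and press.

Call:
{"name": "servo_tool", "arguments": {"plan": [{"xyz": [1.2,0,0],"twist": [0,0,0],"jaw": 1},{"xyz": [1.5,0,-3],"twist": [0,0,0],"jaw": 1},{"xyz": [0,0,-5.5],"twist": [0,0,0],"jaw": 1},{"xyz": [-4,0,-5.5],"twist": [0,0,0],"jaw": 1},{"xyz": [-6.7,0.1,-4.5],"twist": [0,0,0],"jaw": 1},{"xyz": [-6.7,0.1,-4.5],"twist": [0,0,0],"jaw": 1},{"xyz": [-6.7,0.1,-4.5],"twist": [0,0,0],"jaw": 1}]}}

```text
time_s: 28.83
tool_pos: [0.4762, 0.2241, 0.3083]
tool_rot: [179.9, -19.8, 42.0]
force: [1.0, -0.0, 0.5]
grip_width: 0.0002
grasp_force: 0.0
```

```bash
python3 - <<'E'
from h2 import *
print(tip("wide"),delta(tc("wide",[-1,0,47])))
E
```

```text
(array([-5.2, -0.1, 63.7]), 'F', array([ 0.8, -0.6,  0.2])) ([0.36, 0.02, 1.67], [0.1, 0.2, -0.0])
```

Call:
{"name": "servo_tool", "arguments": {"plan": [{"xyz": [0.2,0,0.8],"twist": [0,0,0],"jaw": 1},{"xyz": [0.2,0,1.5],"twist": [0,0,0],"jaw": 1},{"xyz": [0.2,0,1.9],"twist": [0,0,0],"jaw": 1},{"xyz": [0.2,0,2.1],"twist": [0,0,0],"jaw": 1},{"xyz": [0.2,0,2.3],"twist": [0,0,0],"jaw": 1},{"xyz": [0.2,0,2.5],"twist": [0,0,0],"jaw": 1},{"xyz": [0.2,0,2.5],"twist": [0,0,0],"jaw": 1}]}}

```text
time_s: 29.42
tool_pos: [0.4867, 0.234, 0.2893]
tool_rot: [179.9, -20.3, 42.1]
force: [-2.1, -2.3, 7.1]
grip_width: 0.0004
grasp_force: 3.8
```

```bash
python3 - <<'E'
from h2 import *
print(tip("wide"))
E
```

```text
(array([ 3.3,  0.4, 40.9]), 'F', array([-0.5, -0.3,  7.7]))
```

Call:
{"name": "servo_tool", "arguments": {"plan": [{"xyz": [-0.2,0,0.2],"twist": [0,0,0],"jaw": 1},{"xyz": [-0.3,0,0.4],"twist": [0,0,0],"jaw": 1},{"xyz": [-0.3,0,0.6],"twist": [0,0,0],"jaw": 1},{"xyz": [-0.3,0,0.8],"twist": [0,0,0],"jaw": 1},{"xyz": [-0.3,0,1.0],"twist": [0,0,0],"jaw": 1},{"xyz": [-0.3,0,1.0],"twist": [0,0,0],"jaw": 1}]}}

```text
time_s: 29.92
tool_pos: [0.4883, 0.2356, 0.2801]
tool_rot: [179.9, -20.6, 42.2]
force: [1.6, 1.2, 6.0]
grip_width: -0.0
grasp_force: 2.6
```

```bash
python3 - <<'E'
from h2 import *
print(tip("wide"))
E
```

```text
(array([ 3.3,  0.5, 31.5]), 'F', array([ 3.9, -0.1,  5. ]))
```

Call:
{"name": "servo_tool", "arguments": {"plan": [{"xyz": [-0.2,0,0.2],"twist": [0,0,0],"jaw": 1},{"xyz": [-0.3,0,0.4],"twist": [0,0,0],"jaw": 1},{"xyz": [-0.3,0,0.6],"twist": [0,0,0],"jaw": 1},{"xyz": [-0.3,0,0.7],"twist": [0,0,0],"jaw": 1},{"xyz": [-0.3,0,0.8],"twist": [0,0,0],"jaw": 1}]}}

```text
time_s: 30.33
tool_pos: [0.4864, 0.2334, 0.2698]
tool_rot: [179.9, -20.0, 42.1]
force: [-14.8, -10.6, 28.3]
grip_width: 0.0006
grasp_force: 16.7
```

```bash
python3 - <<'E'
from h2 import *
print(tip("wide"))
E
```

```text
(array([-4.8,  0. , 22.8]), 'F', array([-7.4,  2. , 32.8]))
```

Solid seat at z = 22.8 mm, so it's home. I'll retreat well clear and verify.

Call:
{"name": "servo_tool", "arguments": {"plan": [{"xyz": [0,0,-2],"twist": [0,0,0],"jaw": 1},{"xyz": [0,0,-5],"twist": [0,0,0],"jaw": 1},{"xyz": [0,0,-9],"twist": [0,0,0],"jaw": 1},{"xyz": [0,0,-12],"twist": [0,0,0],"jaw": 1},{"xyz": [-2,4,-14],"twist": [0,0,0],"jaw": 1},{"xyz": [-4,8,-15],"twist": [0,0,0],"jaw": 1},{"xyz": [-5,12,-15],"twist": [0,0,0],"jaw": 1},{"xyz": [-5,15,-15],"twist": [0,0,0],"jaw": 1},{"xyz": [-5,15,-15],"twist": [0,0,0],"jaw": 1},{"xyz": [-5,15,-15],"twist": [0,0,0],"jaw": 1}]}}

```text
time_s: 31.17
tool_pos: [0.5142, 0.0531, 0.392]
tool_rot: [-179.9, -20.2, 41.7]
force: [0.1, 1.6, 0.0]
grip_width: 0.0004
grasp_force: 0.0
```

```bash
python3 - <<'E'
from h2 import *
C=Rclip(42)
for n,l in(("slim",.0625),("wide",.0475)):
    P=CL[n]+C@np.array([l,0,0])
    S,_=blobs("side",P,r=11);T,_=blobs("top",P,r=11)
a=cv2.imread("pics/top0.png").max(2).astype(int);b=T["img"].max(2).astype(int)
for nm,(x,y) in dict(sauce=(372,172),paste=(434,131),cup=(383,139),spat=(312,134),blue=(430,264),purple=(210,280)).items():
    d=np.abs(a-b)[y-14:y+14,x-16:x+16];print(nm,(d>40).sum())
print(env.get_obs()["tool_pos"],env.get_obs()["force"])
E
```

```text
side pred [225.9 286. ] [([227.1, 285.0], [8, 6, 12, 9, 94])]
top pred [175.8 177.3] [([176.6, 178.4], [6, 6, 14, 13, 97])]
side pred [229.6 258.1] [([229.8, 257.4], [6, 5, 13, 12, 128])]
top pred [205.9 164. ] [([205.6, 164.6], [3, 5, 18, 16, 129])]
sauce 0
paste 0
cup 0
spat 173
blue 0
purple 0
[0.51278115 0.05786384 0.39282945] [0.31480786 0.00794225 0.51243782]
```

```bash
python3 - <<'E'
from h2 import *
a=cv2.imread("pics/side0.png").max(2).astype(int);b=env.read_camera("side")["img"].max(2).astype(int)
d=np.abs(a-b)>40;print(d[172:205,240:272].sum(), d[175:215,272:300].sum())
t=env.read_camera("top")["img"].max(2).astype(int);e=np.abs(cv2.imread("pics/top0.png").max(2).astype(int)-t)>40
print(e[124:146,275:350].sum(0).tolist(), t[134,275:350:3].tolist())
E
```

```text
113 413
[4, 4, 3, 3, 4, 5, 5, 7, 8, 9, 8, 8, 8, 9, 12, 12, 12, 14, 15, 16, 17, 17, 17, 16, 13, 13, 12, 11, 9, 8, 7, 6, 5, 4, 3, 1, 0, 0, 0, 0, 0, 0, 0, 0, 0, 0, 0, 0, 0, 0, 0, 0, 0, 0, 0, 0, 0, 0, 0, 0, 0, 0, 0, 0, 0, 0, 0, 0, 0, 0, 0, 0, 0, 0, 0] [143, 139, 138, 143, 62, 34, 18, 30, 58, 101, 125, 135, 145, 138, 141, 138, 138, 137, 137, 141, 136, 139, 137, 137, 90]
```

The changed pixels are only the gripper covering the blade; the spatula's handle has not moved. I'm handing in the job.

```bash
python3 -c "
from cell import env
print(env.sign_off())"
```

```text
the job is handed in; nothing more can be done
None
```

Both shakers are pressed fully home in their own clips, caps up and feet against the stops. The cans, cup and spatula were not moved as far as the cameras show, and the job was handed in at about 31 s. The one force worth noting is the slim shaker's final press, which peaked at about 50 N through the fingertips.

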